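# Press the stopper into a sample cell with the ratchet clamp

## Robot

A 6-joint arm with a two-finger parallel gripper is mounted at the origin on the work surface. World frame = base frame: x ahead of the robot, y to its left, z up, the work surface at z = 0. Lengths are in m, angles in degrees, forces in N, time in s.
With the tool pointing down it reaches from about 0.25 to 0.725 m from the base axis. Payload 9.7 kg.
Tool frame: the origin (TCP) lies between the finger pads; the fingertips stand 19 mm ahead of it and the grasp point (between the pads) is the TCP; x points along the fingers, y is the direction in which the jaws open and shut, and the axes are right-handed (so a half turn about x gives the same grasp; the last joint's range is limited). The gripper opens to 85 mm and grips with 20 to 120 N. Pads are 22 mm wide; open, the fingers measure 114 mm over their backs; the gripper's body (76 mm by 85 mm) begins 54 mm behind the grasp point. The pads swing forward as they close: fully open they stand 13 mm farther back than shut.
Start: joints at [-71.62, 4.979, 10.078, 95.1, 0, 90], TCP at [0.173, -0.522, 0.25] pointing down, gripper open.
Joint ranges: [-179.16, 179.16], [-48.56, 103.87], [-65.8, 70.77], [-126.05, 130.52], [-82.76, 87.17], [-180, 180]. Speed limits (degrees/s): [127.2, 127.2, 147.25, 180, 180, 180].

## Interface

Orientations are given as [roll, pitch, yaw] about the fixed x, y, z axes, in that order (R = Rz(yaw) Ry(pitch) Rx(roll)).
In Python, from workcell import bot gives the robot as it stands. The module is installed in compiled form; this text tells all that it offers.
- The arm moves only by the shell command python3 -m handwheel 'ROWS' [FORCE]. ROWS is JSON, a list of rows, each a list of 7 numbers: the turn, a rotation vector about the tool's x, y, z in degrees, then the shift along the tool's x, y, z in m, then the closure, from -1 (fully open) to 1 (shut), so that 0 is half open. In form: [[ax, ay, az, dx, dy, dz, fingers], ...]. A call has 1 to 20 rows; each row is the pose to reach, as a shift and turn from the pose commanded when the call began, along the tool's axes at that moment; what a row does not reach only later rows make up. A row lasts 1/8 s, in which the tool goes at most 62.5 mm and 10.7 degrees, less where a joint would pass 70% of its speed; a pose out of reach is approached as far as the arm can. A call with a gripper value outside its range is refused whole. The fingers move at their own pace and stop on an object; FORCE is the grip in N (left out, the last holds). Time passes only in rows, so rows that repeat a pose let the fingers close. It gives the time, the measured TCP pose, the force and the opening at its end, in the units of the state.
- bot.get_obs(): the state, without advancing time (a new reading comes with each control period).
- bot.camera(name): name is "scene" or "top"; returns a dict with "frame" (420x560x3 uint8, red, green, blue), "fx", "fy", "cx", "cy" (pixels), "R" (3x3) and "t" (3): a world point X has camera coordinates R X + t. Camera axes: x right, y down, z forward; pixel columns grow to the right and rows downward; lengths in m; the calibration is good to about 2 mm. A picture is of the moment at which its call begins. There is no depth.
- bot.job_done(): hands the job in, once; it reports no verdict.
Trained networks look in a picture, given as the dict that the camera call returned (one of the last four; its "shot" number tells which), for a name from the list of things; names that differ only in an ending like _2 or _b are one class to them, and where a whole thing is asked for, a point or a joint stands for the part that bears it (a point fixed in the world has none). Each returns a list of dicts, best first, with "conf" (0 to 1); they miss things now and then, are a little off and sometimes report something else, mostly with a low value. They report only what shows in the picture. A call takes as long as a camera call. They do not tell look-alikes from the thing itself.
- bot.look_for(name, picture): "bbox" ([left, top, width, height] as shares, 0 to 1, of the picture: columns of its width, rows of its height, round what is visible of it).
- bot.tip_of(name, picture): "centre" ([column, row] as shares, 0 to 1, of the picture: columns of its width, rows of its height: a listed point, or the origin of a listed thing).
The state is a dict: "time": time; "q": joint angles; "qd": joint speeds; "joint_efforts": joint torques, N m; "ee_pos": TCP position; "tcp_rot": TCP orientation; "wrist_force": force on the tool from outside, world axes, zero at the start; "torque": the same for the moment, N m; "opening": finger opening in m.
Only numpy, scipy, OpenCV 4.12 (cv2) and the standard library are available. Lean on these libraries where they do the work, as an engineer would, in place of code of your own. Each camera call takes 0.05 s, during which the arm holds its last target.

## Task

Lay the sample cell in the cradle of the ratchet clamp with its stopper towards the sliding jaw, then pump the orange trigger until the jaw has pressed the stopper fully home: work gently, easing off as soon as the trigger goes hard, and let only the clamp do the pressing, not your fingers on the stopper or the jaw. Then press the red release tab so that the jaw springs all the way back, and leave the closed cell lying free in the cradle, the other things on the bench undisturbed.

Things in the scene. Friction and masses are not known exactly. Their poses are not given: they have to be found in the camera images.
- clamp: bench ratchet clamp, fixed: grey base plate 100 x 270 x 12 mm, cradle, blue head 74 mm long whose top is 96 mm above the bench. Its bar lies level along the clamp's y axis: +y points from the cradle to the head and sliding jaw, -y to the blue end stop; z is up. Origin: on the bench under the middle of the cradle. The jaw closes towards -y, its middle line at x = 0, 57 mm above the bench.
- cradle_mid (a point): middle of the cradle's bed, on its top (40 mm above the bench). The bed is aluminium, 22 mm wide in the middle, 42 mm wide between the guides, along the clamp's y, from y = -63 to +49 mm. Grey side guides (inner faces 42 mm apart, tops 12 mm above the bed) stand beside it only at y = -62..-26 and +20..+46 mm, so fingers can come down beside the tube between them.
- end_stop: blue fixed jaw at the cradle's -y end, 42 mm wide, 72 mm high above the bench, set each time at another place along the bar (working face 43 to 47 mm from the cradle's middle). Origin: under the middle of its working face (which looks to the clamp's +y), 12 mm above the bench. Axes as the clamp's.
- pad: black rubber pad 28 mm across on the sliding jaw. Origin: middle of its working face, which looks to the clamp's -y; at the start 58 mm from the cradle's middle. The pad is sprung: about 15 N per mm, 4 mm of travel.
- cell: loose sample cell lying on the bench, about 110 to 190 g: amber glass tube of square section 26 x 26 mm between two square white collars 34 x 34 x 12 mm, 70 mm long over the collars (46 mm of bare tube between them). Origin: on the tube's axis at mid length (17 mm above what it lies on). Its y axis runs along the tube towards the stopper's end.
- stopper_head: green head of the cell's stopper, 24 mm across, 8 mm thick. Origin: middle of its outer end, on the tube's axis; 90 mm from the far end of the cell with the stopper right out, 78 mm when home (head against the collar). It is stiff: about 5 N pushes it in, and it stays where it is left.
- stopper (a joint): how far the stopper has been pressed into the cell, m: 0 right out (12 mm gap under its head), 0.012 fully home. Starts at 0 to 0.003.
- jaw (a joint): how far the jaw has advanced towards the end stop, m: 0 fully back, up to 0.048. The ratchet holds it at steps of 5 mm; when freed a spring of about 3 N draws it back.
- trigger_end (a point): the place to press the orange trigger: top of its ribbed end (34 x 42 mm), 70 mm from its pivot, about 136 mm above the bench at rest. Pressed straight down it falls 40 to 44 mm to its stop; a spring lifts it. A stroke of 37 to 40 mm from rest advances the jaw 10 mm (two ratchet steps), a shorter one 5 mm or none; let it right up before the next.
- trigger (a joint): swing of the trigger, rad: 0 up (rest), 0.66 fully down (hard stop). Force at its ribbed end: a free stroke takes 3 to 5 N, one driving the stopper 5 to 8 N. Once the stopper is home the trigger goes hard partway down (2 to 3 N more per mm): 9 to 11 N is then enough, above about 13 N overloads the stopper.
- release_tab (a point): top of the red release tab, 30 x 26 mm, beside the head on the clamp's +x side, 58 mm from the middle line and about 89 mm above the bench. Pressing it straight down about 6 mm with 3 to 9 N lifts the pawl and frees the jaw; its stop is at 7.5 mm. The trigger must be let go (fully up) for the jaw to come free. It springs up again.
- release (a joint): swing of the release tab, rad: 0 at rest, 0.25 fully pressed.
- beaker: glass beaker 68 mm across, 90 mm high, bystander. Origin: centre of its base.
- reagent: white jar with a blue cap, 52 mm across, 110 mm high, bystander. Origin: centre of its base.
- spatula: flat spatula 170 mm long with a wooden handle, lying on the bench, bystander. Origin: mid length on its underside.
Mind the look-alikes: they are no part of the job. Leave any yellow look-alike of the cell alone.

How it is judged (in metres and radians):
On the way, in this order (a step that is already met when the one before it is completed fails the run):
1. the cell lies in the cradle, let go, stopper towards the jaw and not yet pressed in (x of cell in the frame of clamp between -0.006 and 0.006 m and z of cell in the frame of clamp between 0.053 and 0.061 m and y of cell in the frame of clamp between -0.03 and 0.02 m and angle between the y axis of cell and the y axis of clamp, either way round below 0.12 rad and y of stopper_head in the frame of clamp above 0.015 m and contact force between the fingers and cell below 0.2 N and value of joint stopper below 0.0065 m), for 0.2 s.
2. the advanced jaw has pressed the stopper home (x of cell in the frame of clamp between -0.006 and 0.006 m and z of cell in the frame of clamp between 0.053 and 0.061 m and y of cell in the frame of clamp between -0.03 and 0.02 m and angle between the y axis of cell and the y axis of clamp, either way round below 0.12 rad and y of stopper_head in the frame of clamp above 0.015 m and value of joint stopper above 0.0105 m and value of joint jaw above 0.018 m), for 0.1 s.
3. the release is pressed and the jaw is fully back (value of joint jaw below 0.004 m), for 0.2 s.
At the end, for the whole second after the job is handed in: The stopper is home (within 1.5 mm), the jaw is fully back (within 4 mm), trigger and release are up, and the cell lies at rest in the cradle (on the middle line within 6 mm, on the bed within 4 mm, along it within 7 degrees), stopper towards the jaw (x of cell in the frame of clamp between -0.006 and 0.006 m and z of cell in the frame of clamp between 0.053 and 0.061 m and y of cell in the frame of clamp between -0.03 and 0.02 m and angle between the y axis of cell and the y axis of clamp, either way round below 0.12 rad and y of stopper_head in the frame of clamp above 0.015 m and value of joint stopper above 0.0105 m and value of joint jaw below 0.004 m and value of joint trigger below 0.12 rad and value of joint release below 0.06 rad and linear speed of cell below 0.02 m/s); the robot touches nothing.
It fails at once if the jaw pad presses the stopper or cell with over 25 N (contact force between pad and cell above 25 N).
It fails at once if the fingers push on the stopper's head (over 4 N) (contact force between the fingers and stopper_head above 4 N).
It fails at once if the fingers push on the jaw pad (over 4 N) (contact force between the fingers and pad above 4 N).
It fails at once if a bystander is moved by more than 30 mm or tipped (distance of any of beaker, reagent, spatula from where it was at the start of the episode above 0.03 m or angle between any of beaker, reagent's own z axis and vertical above 0.3 rad).
It also fails if it takes over 61 s, if anything falls off the work surface, if the arm or the gripper's body presses on something with over 40 N, if the wrist force passes 120 N, or if a joint passes its speed limit or range.

## Working session

There is one attempt and no reset: what is moved stays moved. The work goes in short steps, Python scripts to look and compute and a shell command to move; the robot and the scene stay as the last step left them, time stands still between calls to the robot, and variables do not carry over. Pictures are saved under pics/ and viewed, and the job is handed in when it is done.

```bash
mkdir -p pics; cat > h.py <<'E'
import numpy as np, cv2
from workcell import bot
def P(c): return np.hstack([np.array(c["R"]),np.array(c["t"]).reshape(3,1)])
def K(c): return np.array([[c["fx"],0,c["cx"]],[0,c["fy"],c["cy"]],[0,0,1.]])
def proj(c,X): 
    x=K(c)@(np.array(c["R"])@np.array(X)+np.array(c["t"]).ravel()); return x[:2]/x[2]
def tri(c1,p1,c2,p2):
    X=cv2.triangulatePoints(K(c1)@P(c1),K(c2)@P(c2),np.array(p1,float).reshape(2,1),np.array(p2,float).reshape(2,1)).ravel()
    return X[:3]/X[3]
def onz(c,p,z):
    R=np.array(c["R"]);t=np.array(c["t"]).ravel()
    d=R.T@np.linalg.inv(K(c))@np.array([p[0],p[1],1.]); o=-R.T@t
    return o+d*(z-o[2])/d[2]
def save(c,n): cv2.imwrite("pics/"+n,c["frame"][:,:,::-1])
E
python3 - <<'E'
from h import *
s=bot.camera("scene");t=bot.camera("top")
save(s,"s0.png");save(t,"t0.png")
for n in ["clamp","cradle_mid","end_stop","pad","cell","stopper_head","trigger_end","release_tab","beaker","reagent","spatula"]:
    for nm,c in(("scene",s),("top",t)):
        print(n,nm,[(np.round(np.array(d["centre"])*[560,420],1).tolist(),round(d["conf"],2)) for d in bot.tip_of(n,c)[:4]])
o=bot.get_obs();print(o["time"],o["ee_pos"],o["tcp_rot"],o["opening"],o["wrist_force"])
for c in (s,t): print(-np.array(c["R"]).T@np.array(c["t"]).ravel())
E
```

```text
clamp scene [([292.5, 222.6], 0.65)]
clamp top [([253.0, 219.4], 0.61)]
cradle_mid scene [([293.3, 206.1], 0.73)]
cradle_mid top [([250.5, 214.0], 0.91), ([320.6, 236.5], 0.25)]
end_stop scene [([281.1, 225.5], 0.78), ([294.2, 222.6], 0.45)]
end_stop top [([271.8, 222.3], 0.55)]
pad scene [([308.4, 191.9], 0.41)]
pad top [([227.9, 214.1], 0.51)]
cell scene [([186.2, 350.4], 0.97), ([189.7, 225.3], 0.88), ([210.1, 270.3], 0.67), ([348.0, 172.9], 0.4)]
cell top [([335.3, 242.6], 0.89), ([407.8, 217.4], 0.83), ([311.1, 283.8], 0.68), ([254.3, 220.7], 0.59)]
stopper_head scene [([213.6, 220.0], 0.61), ([198.9, 372.9], 0.53)]
stopper_head top [([412.5, 196.9], 0.57), ([298.7, 272.7], 0.46), ([319.5, 236.5], 0.35)]
trigger_end scene [([338.9, 135.7], 0.97), ([231.6, 256.1], 0.38)]
trigger_end top [([174.6, 203.5], 0.92)]
release_tab scene [([348.4, 169.5], 0.61), ([292.3, 205.7], 0.6)]
release_tab top [([202.9, 187.0], 0.56)]
beaker scene [([395.8, 204.5], 0.96)]
beaker top [([190.5, 151.6], 0.7)]
reagent scene [([347.3, 283.7], 0.9)]
reagent top [([285.5, 148.5], 0.71)]
spatula scene [([265.9, 311.8], 0.94), ([307.6, 189.7], 0.39), ([291.3, 208.3], 0.3)]
spatula top [([343.2, 183.9], 0.75)]
1.2 [ 0.17343416 -0.52195684  0.25030424] [ 78.70102471  89.99773215 -82.91925355] 0.08564287970529223 [-0.2338838  -0.22124673 -0.08459874]
[ 0.9988928  -0.89044953  0.96304229]
[ 0.35506053 -0.18989192  1.37509581]
```

View pics/s0.png

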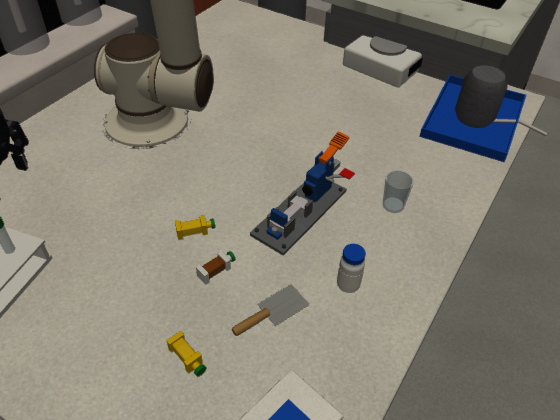

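View pics/t0.png

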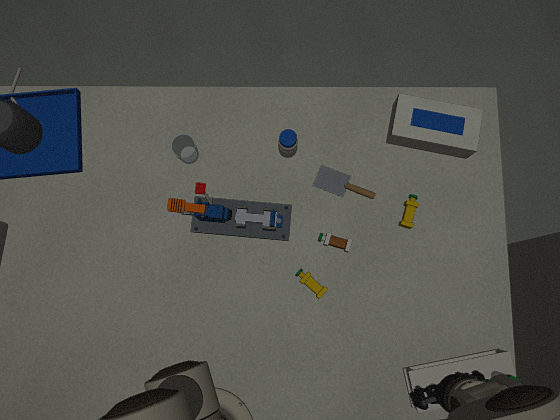

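```bash
python3 - <<'E'
import cv2
s=cv2.imread("pics/s0.png");t=cv2.imread("pics/t0.png")
cv2.imwrite("pics/s0z.png",cv2.resize(s[110:400,150:440],(800,800))[:600] if 0 else cv2.resize(s[100:400,150:450],(600,600),interpolation=cv2.INTER_CUBIC))
cv2.imwrite("pics/t0z.png",cv2.resize(t[130:330,150:430],(784,560),interpolation=cv2.INTER_CUBIC))
E
```

```text
(no output)
```

View pics/s0z.png

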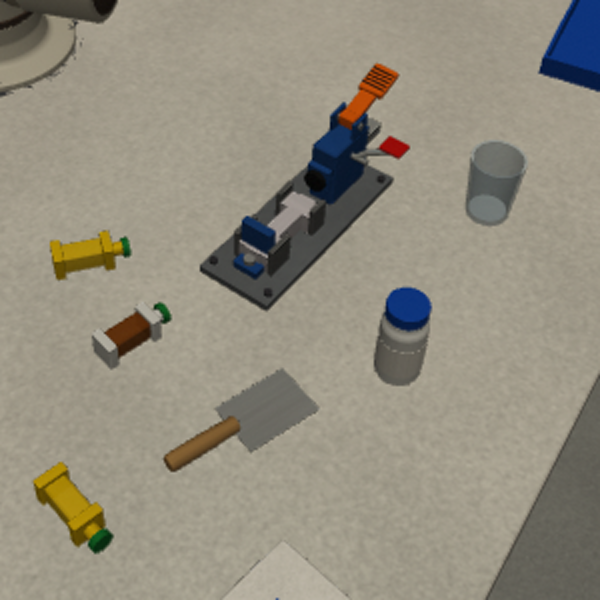

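View pics/t0z.png

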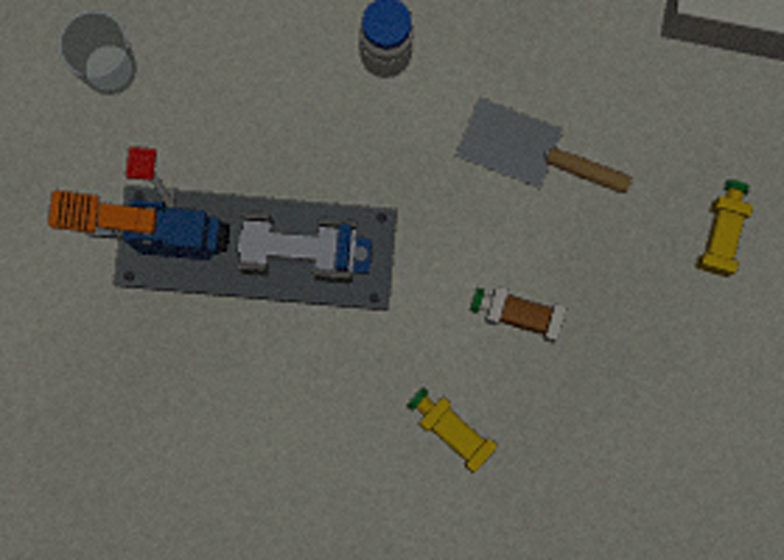

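The amber cell with white collars is at about (336,242) top and (214,265) scene, and its green stopper points left, which is +y and the same way as the clamp head. The two yellow ones are look-alikes. Next I zoom in for subpixel edges.

```bash
python3 - <<'E'
import cv2
s=cv2.imread("pics/s0.png");t=cv2.imread("pics/t0.png")
def crop(im,x,y,w,h,k,n): 
    cv2.imwrite("pics/"+n,cv2.convertScaleAbs(cv2.resize(im[y:y+h,x:x+w],None,fx=k,fy=k,interpolation=cv2.INTER_CUBIC),alpha=1.6 if n[0]=='t' else 1.2))
crop(t,160,175,140,75,5.7,"t1.png"); crop(t,310,225,50,35,14,"t2.png")
crop(s,245,125,115,128,4.6,"s1.png"); crop(s,190,245,55,40,14,"s2.png")
E
```

```text
(no output)
```

View pics/t1.png

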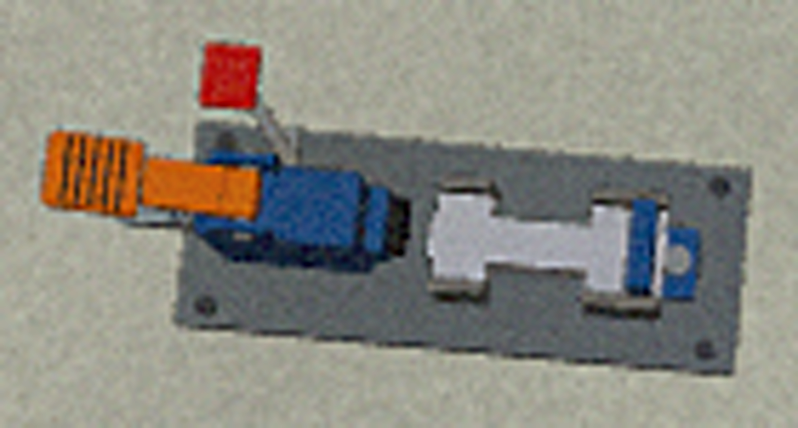

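View pics/t2.png

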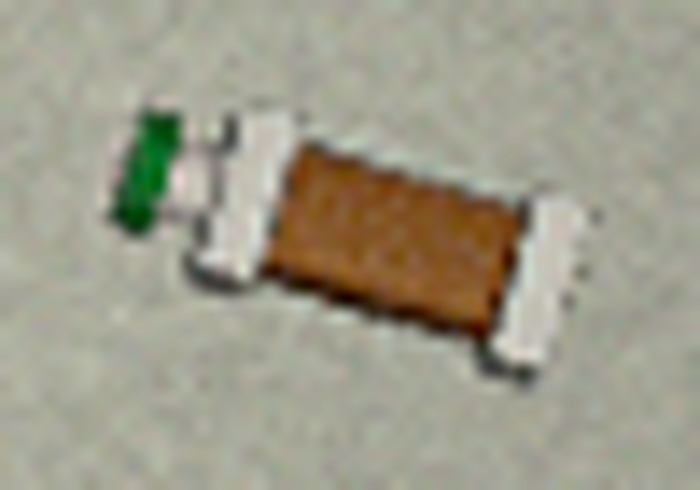

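View pics/s1.png

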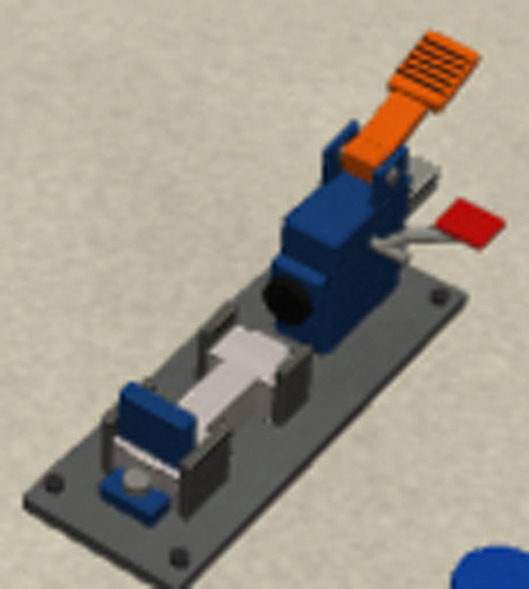

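View pics/s2.png

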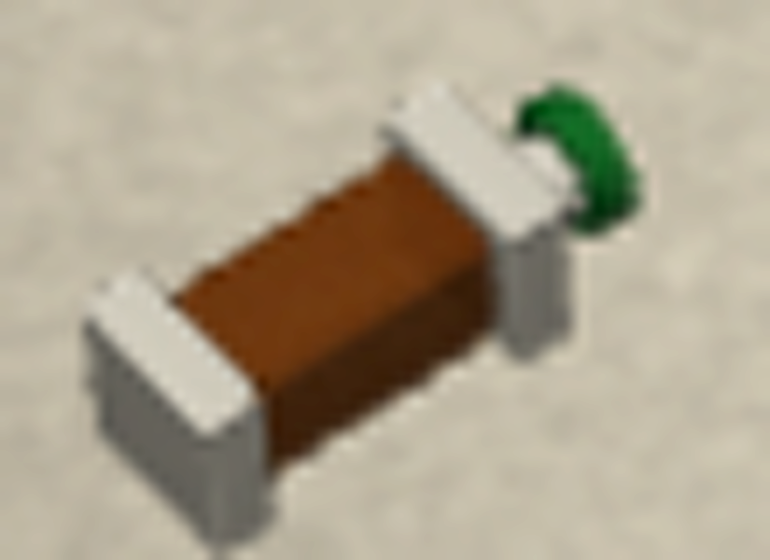

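```bash
python3 - <<'E'
import cv2
s=cv2.imread("pics/s0.png");t=cv2.imread("pics/t0.png")
def crop(im,x,y,w,h,k,n): 
    cv2.imwrite("pics/"+n,cv2.convertScaleAbs(cv2.resize(im[y:y+h,x:x+w],None,fx=k,fy=k,interpolation=cv2.INTER_CUBIC),alpha=1.7 if n[0]=='t' else 1.4))
crop(t,225,200,65,36,12,"t3.png"); crop(s,262,180,60,60,10,"s3.png")
E
python3 - <<'E'
from h import *
s=bot.camera("scene");t=bot.camera("top")
g={"cradle_mid":((293.3,206.1),(250.5,214)),"trig":((338.9,135.7),(174.6,203.5)),"rel":((348.4,172),(201.5,188.3)),"pad":((308.4,191.9),(227.9,214.1)),"cell":((210.1,270.3),(335.3,242.6))}
for k,(a,b) in g.items(): print(k,tri(s,a,t,b).round(4))
E
```

```text
cradle_mid [ 0.5675 -0.1033  0.0501]
trig [0.5792 0.0813 0.1446]
rel [0.6342 0.0275 0.0921]
pad [ 0.5698 -0.0407  0.0469]
cell [ 0.4961 -0.3345  0.0031]
```

View pics/t3.png

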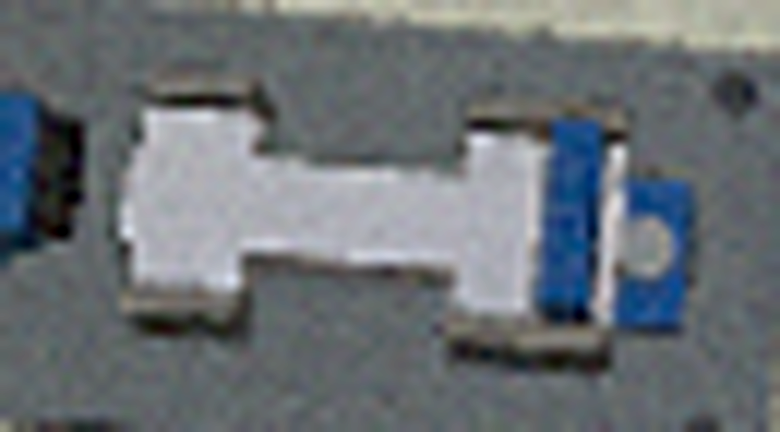

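View pics/s3.png

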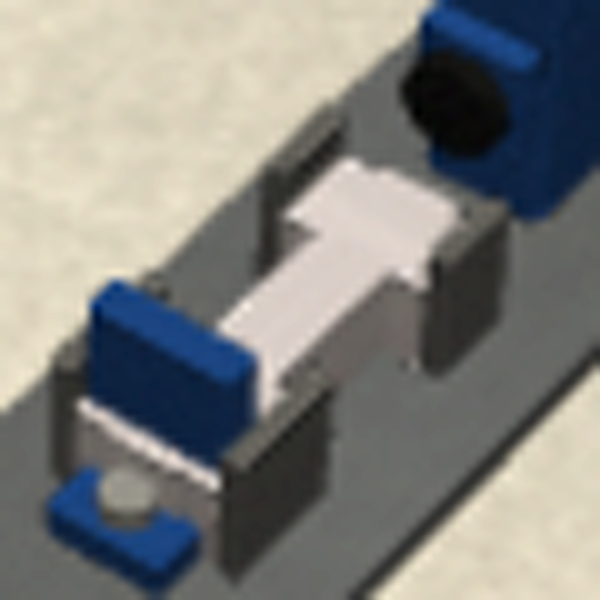

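```bash
cat > fit.py <<'E'
from h import *
from scipy.optimize import least_squares
s=bot.camera("scene");t=bot.camera("top")
def o(u,k,off): return (np.array(u)+.5)/k-.5+np.array(off)
T1=lambda u:o(u,5.7,(160,175));T3=lambda u:o(u,12,(225,200));T2=lambda u:o(u,14,(310,225))
S1=lambda u:o(u,4.6,(245,125));S3=lambda u:o(u,10,(262,180));S2=lambda u:o(u,14,(190,245))
def W(p,X):
    c,q=np.cos(p[2]),np.sin(p[2]); X=np.array(X,float)
    return np.array([p[0]+c*X[0]-q*X[1],p[1]+q*X[0]+c*X[1],X[2]])
E
cat > fc.py <<'E'
from fit import *
D=[(t,T1((198,122)),(.05,'Y1',.012)),(t,T1((751,168)),(.05,'Y0',.012)),(t,T1((735,374)),(-.05,'Y0',.012)),(t,T1((177,326)),(-.05,'Y1',.012)),
(s,S1((25,495)),(-.05,'Y0',.012)),(s,S1((466,293)),(.05,'Y1',.012)),
(t,T3((262,153)),(.011,.020,.04)),(t,T3((248,260)),(-.011,.020,.04)),(t,T3((466,167)),(.011,-.026,.04)),(t,T3((455,275)),(-.011,-.026,.04)),
(s,S3((325,233)),(-.011,.02,.04)),(s,S3((388,274)),(.011,.02,.04)),
]
def f(p,full=0):
    r=[]
    for c,u,X in D:
        X=[p[3]+(.27 if v=='Y1' else 0) if isinstance(v,str) else v for v in X]
        r.append(proj(c,W(p,X))-u)
    return np.array(r) if full else np.ravel(r)
r=least_squares(f,[.565,-.1,0,-.12],loss='soft_l1')
print(r.x[:2].round(4),np.degrees(r.x[2]),r.x[3]);print(f(r.x,1).round(2))
p=r.x
for n,c,u,z in (("endstop face top",t,T3((552,215)),.072),("endstop face top r",t,T3((540,215)),.072),):
    X=onz(c,u,z); print(n,X.round(4), "y clamp", (-np.sin(p[2])*(X[0]-p[0])+np.cos(p[2])*(X[1]-p[1])).round(4))
for n,X in (("trig_z.136",(0,0,0)),): pass
def toclamp(X): d=np.array(X)-[p[0],p[1],0]; c,q=np.cos(p[2]),np.sin(p[2]); return np.array([c*d[0]+q*d[1],-q*d[0]+c*d[1],X[2]]).round(4)
print("trig",toclamp([0.5792,0.0813,0.1446]),"rel",toclamp([0.6342,0.0275,0.0921]))
# cell
C=[(t,T2((240,112)),(.017,.035,.034)),(t,T2((298,118)),(.017,.023,.034)),(t,T2((245,283)),(-.017,.023,.034)),(t,T2((540,193)),(.017,-.023,.034)),(t,T2((592,205)),(.017,-.035,.034)),(t,T2((500,360)),(-.017,-.023,.034)),(t,T2((545,368)),(-.017,-.035,.034)),
(s,S2((90,315)),(-.017,-.035,.034)),(s,S2((210,435)),(.017,-.035,.034)),(s,S2((262,395)),(.017,-.023,.034)),(s,S2((513,240)),(.017,.023,.034)),(s,S2((393,118)),(-.017,.023,.034)),(s,S2((568,200)),(.017,.035,.034)),(s,S2((440,85)),(-.017,.035,.034)),(s,S2((135,270)),(-.017,-.023,.034))]
def g(q,full=0):
    r=np.array([proj(c,W(q,np.array(X)+[0,0,q[3]]))-u for c,u,X in C]); return r if full else r.ravel()
r=least_squares(g,[.5,-.33,-.2,0],loss='soft_l1');print("cell",r.x[:2].round(4),np.degrees(r.x[2]),"dz",r.x[3]);print(g(r.x,1).round(2))
E
python3 fc.py
```

```text
[ 0.5632 -0.1081] -4.479600017085774 -0.09982989269866348
[[-0.15 -0.33]
 [ 0.22 -0.38]
 [ 0.05 -0.44]
 [-0.6  -0.33]
 [-1.23  0.14]
 [-0.05 -0.35]
 [-0.25  0.07]
 [ 0.13 -0.78]
 [-0.22  0.31]
 [-0.04 -0.61]
 [-1.44 -0.19]
 [-0.27 -0.26]]
endstop face top [ 0.5572 -0.1557  0.072 ] y clamp -0.0479
endstop face top r [ 0.5572 -0.1531  0.072 ] y clamp -0.0453
trig [0.0012 0.1901 0.1446] rel [0.0602 0.1408 0.0921]
cell [ 0.5    -0.3341] -16.03715678676796 dz -0.00283225057313688
[[-0.2  -0.94]
 [-0.03 -0.12]
 [ 0.36  0.23]
 [-0.72 -0.66]
 [-0.1  -0.26]
 [-1.2  -0.41]
 [-0.06  0.29]
 [-1.06 -0.62]
 [-0.32  0.39]
 [ 0.52  0.31]
 [-0.37  0.38]
 [-1.22 -0.07]
 [ 0.04  0.43]
 [-0.25 -0.43]
 [ 0.25 -0.25]]
```

```bash
cat > d.py <<'E'
from h import *
from scipy.spatial.transform import Rotation as Ro
def delta(pos,yaw,base=None):
    """tool down, tool y along +-(cos yaw, sin yaw); returns both options from current pose"""
    o=bot.get_obs();R0=Ro.from_euler('xyz',o["tcp_rot"],degrees=True);p0=np.array(o["ee_pos"])
    print("now",round(o["time"],2),p0.round(4),"op",round(o["opening"],4),"F",np.round(o["wrist_force"],1),"q6",np.round(o["q"],1))
    sh=R0.inv().apply(np.array(pos)-p0)
    for s in(1,-1):
        y=s*np.array([np.cos(yaw),np.sin(yaw),0]);x=np.array([0,0,-1.]);R=np.stack([x,y,np.cross(x,y)],1)
        print("turn",(R0.inv()*Ro.from_matrix(R)).as_rotvec(degrees=True).round(2),"shift",sh.round(4))
if __name__=="__main__":
    import sys; a=list(map(float,sys.argv[1:])); delta(a[:3],np.radians(a[3]))
E
python3 d.py .5 -.334 .13 -16; python3 -c "
from h import *
print(bot.get_obs()['tcp_rot'])
from scipy.spatial.transform import Rotation as R
print(R.from_euler('xyz',bot.get_obs()['tcp_rot'],degrees=True).as_matrix().round(3))"
```

```text
now 1.4 [ 0.1734 -0.5219  0.2503] op 0.0855 F [ 0.4 -0.3 -1.2] q6 [-71.6   5.   10.1  95.1  -0.   90. ]
turn [-55.62  -0.     0.  ] shift [ 0.1203 -0.0754 -0.3692]
turn [1.2438e+02 1.0000e-02 0.0000e+00] shift [ 0.1203 -0.0754 -0.3692]
[-84.54634818  89.99557749 113.83233007]
[[-0.     0.315 -0.949]
 [ 0.    -0.949 -0.315]
 [-1.    -0.     0.   ]]
```

```bash
python3 -m handwheel '[[-55.6,0,0,0.12,-0.0755,-0.3692,-0.3],[-55.6,0,0,0.12,-0.0755,-0.3692,-0.3],[-55.6,0,0,0.12,-0.0755,-0.3692,-0.3],[-55.6,0,0,0.12,-0.0755,-0.3692,-0.3],[-55.6,0,0,0.12,-0.0755,-0.3692,-0.3],[-55.6,0,0,0.12,-0.0755,-0.3692,-0.3],[-55.6,0,0,0.12,-0.0755,-0.3692,-0.3],[-55.6,0,0,0.12,-0.0755,-0.3692,-0.3],[-55.6,0,0,0.12,-0.0755,-0.3692,-0.3]]'; python3 d.py .5 -.334 .023 -16; python3 - <<'E'
from h import *
s=bot.camera("scene");t=bot.camera("top");save(s,"s4.png");save(t,"t4.png")
a=cv2.imread("pics/s4.png")[160:320,140:320];b=cv2.imread("pics/t4.png")[180:320,260:420]
cv2.imwrite("pics/st4.png",np.hstack([cv2.resize(a,(400,356)),cv2.resize(b,(400,356))]))
E
```

```text
time: 2.52
ee_pos: [0.4993, -0.3347, 0.1309]
tcp_rot: [40.0, 90.0, -66.0]
wrist_force: [-0.8, -0.5, 0.2]
opening: 0.0555
now 2.52 [ 0.4993 -0.3347  0.1309] op 0.0555 F [-0.8 -0.5  0.2] q6 [-33.8  11.2   3.8  82.6  -0.   72.3]
turn [-0.08  0.03 -0.02] shift [ 0.1079  0.0004 -0.0009]
turn [ 1.7992e+02 -4.0000e-02 -4.0000e-02] shift [ 0.1079  0.0004 -0.0009]
```

View pics/st4.png

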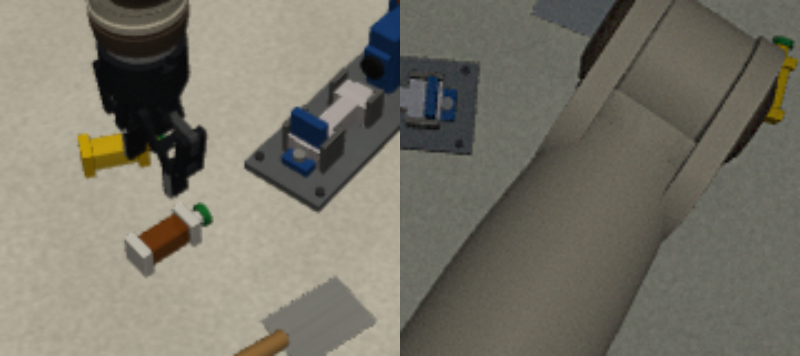

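The gripper stands above the amber cell, open across the tube. Going down.

```bash
python3 -m handwheel '[[0,0,0,0.06,0.0004,-0.0009,-0.3],[0,0,0,0.095,0.0004,-0.0009,-0.3],[0,0,0,0.1065,0.0004,-0.0009,-0.3],[0,0,0,0.1065,0.0004,-0.0009,-0.3],[0,0,0,0.1065,0.0004,-0.0009,-0.3]]' 30; python3 - <<'E'
from h import *
s=bot.camera("scene");save(s,"s5.png")
cv2.imwrite("pics/s5z.png",cv2.resize(cv2.imread("pics/s5.png")[200:310,150:290],(764,600)))
E
```

```text
time: 3.25
ee_pos: [0.5014, -0.334, 0.0259]
tcp_rot: [72.5, 89.8, -33.6]
wrist_force: [0.5, -0.4, -0.5]
opening: 0.0553
```

View pics/s5z.png

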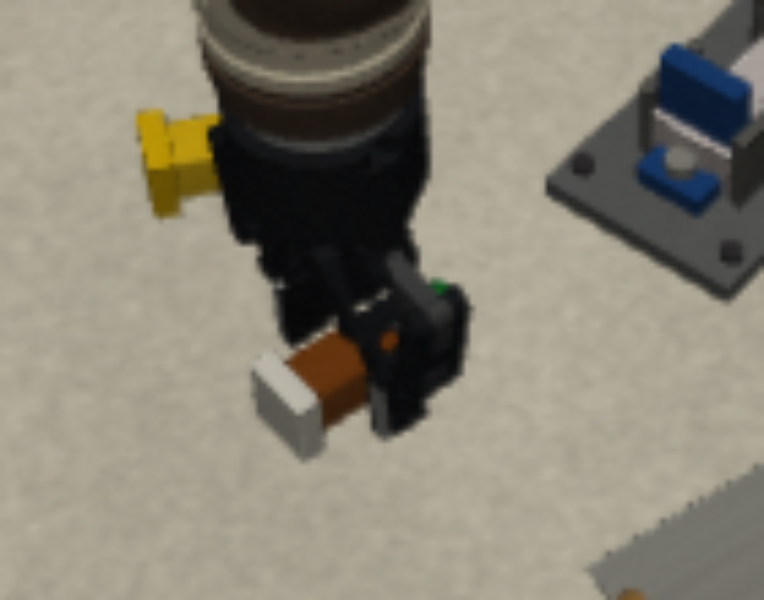

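```bash
python3 - <<'E'
from h import *
s=bot.camera("scene")
k=5.457
for u in((375,425),(395,437),(425,420)):
    print(onz(s,np.array(u)/k+[150,200],.007).round(4))
c=np.array([.5,-.334]);ay=np.array([-np.sin(np.radians(-16)),np.cos(np.radians(-16))]);ax=np.array([ay[1],-ay[0]])
for y in(-.035,-.023,.023,.035):
    X=np.r_[c+.017*ax+y*ay,.034]; print(y,((proj(s,X)-[150,200])*k).round())
for dx in(.028,.045):
  for y in(-.011,.011):
    X=np.r_[np.array([.5014,-.334])+dx*ax+y*ay,.007]; print("finger",dx,y,X.round(3),((proj(s,X)-[150,200])*k).round())
o=bot.get_obs();print(o["ee_pos"],o["q"].round(2) if hasattr(o["q"],'round') else o["q"])
E
```

```text
[ 0.5235 -0.3457  0.007 ]
[ 0.5337 -0.3461  0.007 ]
[ 0.5387 -0.3327  0.007 ]
-0.035 [295. 410.]
-0.023 [320. 394.]
0.023 [413. 334.]
0.035 [437. 319.]
finger 0.028 -0.011 [ 0.525 -0.352  0.007] [369. 438.]
finger 0.028 0.011 [ 0.531 -0.331  0.007] [413. 409.]
finger 0.045 -0.011 [ 0.542 -0.357  0.007] [395. 465.]
finger 0.045 0.011 [ 0.548 -0.336  0.007] [439. 435.]
[ 0.50138925 -0.33376617  0.02558111] [-33.65  13.54  -5.21  71.1   -0.    72.38]
```

The finger is where it was predicted, within about 3 mm, and it sits between the collars. Closing.

```bash
python3 -m handwheel '[[0,0,0,0.0015,0,0,0.2],[0,0,0,0.0015,0,0,1],[0,0,0,0.0015,0,0,1],[0,0,0,0.0015,0,0,1],[0,0,0,0.0015,0,0,1]]' 30; python3 -m handwheel '[[0,0,0,-0.04,0,0,1],[0,0,0,-0.1,0,0,1],[0,0,0,-0.13,0,0,1],[0,0,0,-0.13,0,0,1],[0,0,0,-0.13,0,0,1]]'; python3 - <<'E'
from h import *
s=bot.camera("scene");t=bot.camera("top");save(s,"s6.png")
cv2.imwrite("pics/s6z.png",cv2.resize(cv2.imread("pics/s6.png")[120:270,150:310],(640,600)))
E
```

```text
time: 3.98
ee_pos: [0.5008, -0.3332, 0.0227]
tcp_rot: [79.1, 90.0, -26.9]
wrist_force: [-0.6, 0.6, 4.8]
opening: 0.0257
time: 4.6
ee_pos: [0.5002, -0.3328, 0.1506]
tcp_rot: [-107.5, 89.9, 146.5]
wrist_force: [-0.6, 0.0, -1.7]
opening: 0.0258
```

View pics/s6z.png

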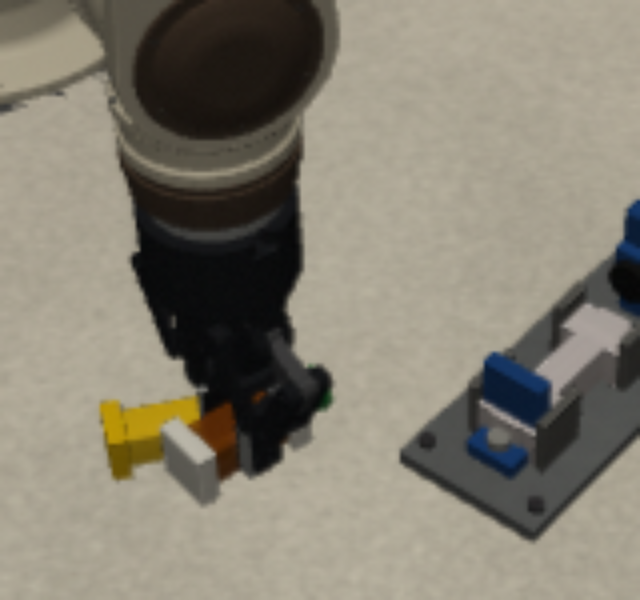

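```bash
python3 - <<'E'
from h import *
s=bot.camera("scene");t=bot.camera("top")
f=s["frame"][195:255,180:240];cv2.imwrite("pics/s7.png",cv2.resize(f,(600,600),interpolation=cv2.INTER_CUBIC)[:,:,::-1]*1)
o=bot.get_obs();p=np.array(o["ee_pos"]);print(p)
a=np.radians(-16);ax=np.array([np.cos(a),np.sin(a)]);ay=np.array([-np.sin(a),np.cos(a)])
for n,X in {"endTL":(-.017,-.035,.017),"endTR":(.017,-.035,.017),"endBR":(.017,-.035,-.017),"endBL":(-.017,-.035,-.017),"TRin":(.017,-.023,.017)}.items():
    w=np.r_[p[:2]+ax*X[0]+ay*X[1],p[2]-.006+X[2]]; print(n,((proj(s,w)-[180,195]+.5)*10-.5).round(0))
print([(np.round(np.array(d["centre"])*[560,420],1),d["conf"]) for d in bot.tip_of("stopper_head",s)])
E
```

```text
[ 0.50012047 -0.33279016  0.15069625]
endTL [100. 309.]
endTR [200. 406.]
endBR [214. 518.]
endBL [116. 421.]
TRin [250. 376.]
[(array([200.9, 370.8]), 0.62), (array([338.8, 139.2]), 0.5)]
```

View pics/s7.png

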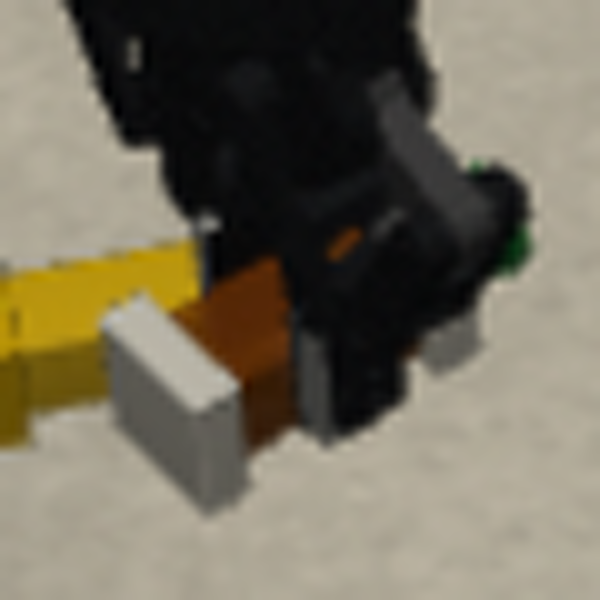

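The cell is held centred: its collar corners match the prediction within about 1.5 px, with the axis 6 mm below the TCP. Next I work out the move to above the cradle.

```bash
python3 d.py .5627 -.1141 .15 -4.5
```

```text
now 4.85 [ 0.5002 -0.3329  0.151 ] op 0.0255 F [-0.3  0.1 -1.9] q6 [-33.6  11.2   6.1  84.9   0.   72.4]
turn [-11.52  -0.04   0.1 ] shift [ 0.0012 -0.0003 -0.2275]
turn [1.6848e+02 1.5000e-01 7.0000e-02] shift [ 0.0012 -0.0003 -0.2275]
```

```bash
python3 -m handwheel '[[-5,0,0,0,0,-0.05,1],[-11.5,0,0,0,0,-0.11,1],[-11.5,0,0,0,0,-0.17,1],[-11.5,0,0,0,0,-0.215,1],[-11.5,0,0,0,0,-0.2275,1],[-11.5,0,0,0,0,-0.2275,1],[-11.5,0,0,0,0,-0.2275,1]]'; python3 d.py .5627 -.1141 .088 -4.5
```

```text
time: 5.72
ee_pos: [0.5631, -0.1156, 0.1521]
tcp_rot: [-53.8, 90.0, -148.4]
wrist_force: [-0.3, 0.0, -1.4]
opening: 0.0254
now 5.72 [ 0.5631 -0.1156  0.1521] op 0.0254 F [-0.3  0.  -1.4] q6 [-11.6   7.5   2.   84.5  -0.   83. ]
turn [-0.08  0.02  0.02] shift [ 0.0641 -0.0005 -0.0015]
turn [ 1.7992e+02  3.0000e-02 -2.0000e-02] shift [ 0.0641 -0.0005 -0.0015]
```

```bash
python3 -m handwheel '[[0,0,0,0.035,-0.0003,-0.0006,1],[0,0,0,0.055,-0.0003,-0.0006,1],[0,0,0,0.062,-0.0003,-0.0006,1],[0,0,0,0.062,-0.0003,-0.0006,1],[0,0,0,0.062,-0.0003,-0.0006,1]]'; python3 d.py .5627 -.1141 .0635 -4.5;python3 - <<'E'
from h import *
s=bot.camera("scene");t=bot.camera("top");save(s,"s8.png");save(t,"t8.png")
cv2.imwrite("pics/s8z.png",cv2.resize(cv2.imread("pics/s8.png")[130:250,240:360],(600,600),interpolation=cv2.INTER_CUBIC))
cv2.imwrite("pics/t8z.png",cv2.resize(cv2.imread("pics/t8.png")[170:260,160:300],(778,500),interpolation=cv2.INTER_CUBIC))
E
```

```text
time: 6.35
ee_pos: [0.5636, -0.1143, 0.0914]
tcp_rot: [83.7, 89.9, -10.8]
wrist_force: [0.5, -0.2, -2.1]
opening: 0.0252
now 6.35 [ 0.5636 -0.1143  0.0914] op 0.0252 F [ 0.5 -0.2 -2.1] q6 [-11.5   8.2  -4.   77.7   0.   83.1]
turn [-0.05  0.01 -0.09] shift [ 0.0279 -0.001  -0.0001]
turn [ 1.7995e+02 -1.4000e-01 -2.0000e-02] shift [ 0.0279 -0.001  -0.0001]
```

View pics/s8z.png

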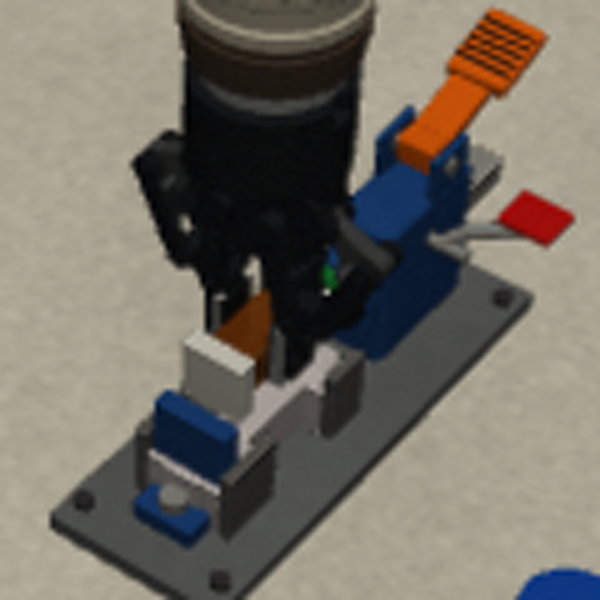

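View pics/t8z.png

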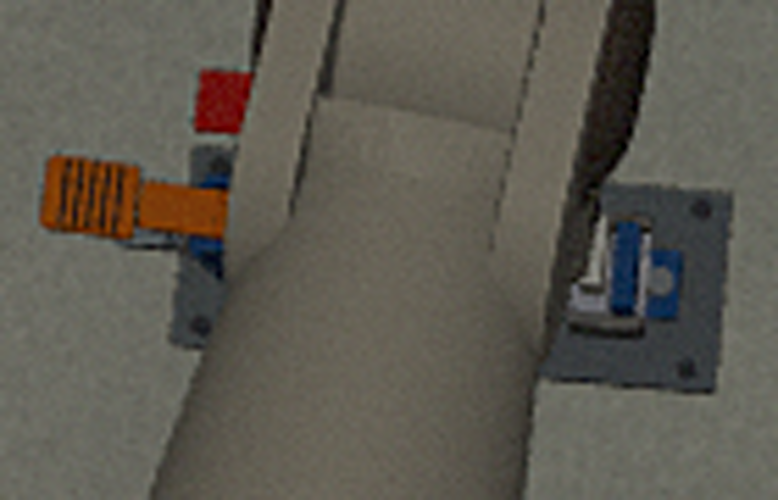

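```bash
python3 - <<'E'
from h import *
s=bot.camera("scene");t=bot.camera("top")
for n,c,x0,y0,w,h,k in(("t9.png",t,250,195,50,50,12),("s9.png",s,262,190,50,50,12)):
    f=c["frame"][y0:y0+h,x0:x0+w];cv2.imwrite("pics/"+n,cv2.convertScaleAbs(cv2.resize(f,None,fx=k,fy=k,interpolation=cv2.INTER_CUBIC)[:,:,::-1],alpha=1.5))
    p=np.array(bot.get_obs()["ee_pos"]);a=np.radians(-4.5);ax=np.array([np.cos(a),np.sin(a)]);ay=np.array([-np.sin(a),np.cos(a)])
    F=lambda w:((proj(c,w)-[x0,y0]+.5)*k-.5).round(0)
    for X in((-.017,-.035,.017),(.017,-.035,.017),(.017,-.035,-.017),(-.017,-.035,-.017)):
        print(n,"cell",X,F(np.r_[p[:2]+ax*X[0]+ay*X[1],p[2]-.006+X[2]]))
    for X in((-.021,-.045,.072),(.021,-.045,.072)):
        print(n,"stop",X,F(np.r_[np.array([.5632,-.1081])+ax*X[0]+ay*X[1],X[2]]))
    for X in((-.021,-.026,.052),(.021,-.026,.052),(-.021,-.062,.052),(.021,-.062,.052)):
        print(n,"guide",X,F(np.r_[np.array([.5632,-.1081])+ax*X[0]+ay*X[1],X[2]]))
E
```

```text
t9.png cell (-0.017, -0.035, 0.017) [209. 316.]
t9.png cell (0.017, -0.035, 0.017) [223. 159.]
t9.png cell (0.017, -0.035, -0.017) [228. 186.]
t9.png cell (-0.017, -0.035, -0.017) [214. 339.]
t9.png stop (-0.021, -0.045, 0.072) [231. 359.]
t9.png stop (0.021, -0.045, 0.072) [248. 169.]
t9.png guide (-0.021, -0.026, 0.052) [148. 364.]
t9.png guide (0.021, -0.026, 0.052) [165. 178.]
t9.png guide (-0.021, -0.062, 0.052) [310. 378.]
t9.png guide (0.021, -0.062, 0.052) [327. 191.]
s9.png cell (-0.017, -0.035, 0.017) [175.  94.]
s9.png cell (0.017, -0.035, 0.017) [321. 173.]
s9.png cell (0.017, -0.035, -0.017) [315. 298.]
s9.png cell (-0.017, -0.035, -0.017) [172. 220.]
s9.png stop (-0.021, -0.045, 0.072) [140. 207.]
s9.png stop (0.021, -0.045, 0.072) [316. 304.]
s9.png guide (-0.021, -0.026, 0.052) [197. 223.]
s9.png guide (0.021, -0.026, 0.052) [371. 319.]
s9.png guide (-0.021, -0.062, 0.052) [ 85. 329.]
s9.png guide (0.021, -0.062, 0.052) [260. 428.]
```

View pics/s9.png

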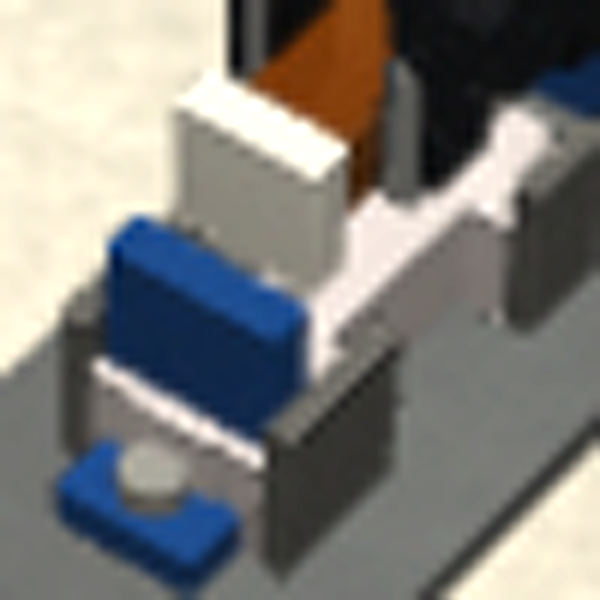

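View pics/t9.png

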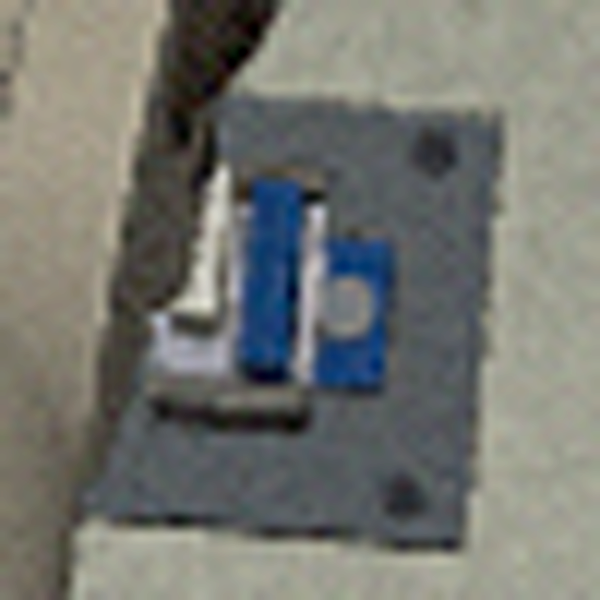

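Collar and end stop match the predictions to about 1 px, with roughly 5 mm of clearance to the stop. The clamp appears about 1 mm further to −x, so I correct for that. Lowering in steps.

```bash
python3 -m handwheel '[[0,0,0,0,-0.0018,0,1],[0,0,0,0.01,-0.0018,0,1],[0,0,0,0.018,-0.0018,0,1],[0,0,0,0.023,-0.0018,0,1],[0,0,0,0.0245,-0.0018,0,1],[0,0,0,0.0245,-0.0018,0,1]]'; python3 d.py .5618 -.1141 .063 -4.5
```

```text
time: 7.3
ee_pos: [0.5614, -0.1137, 0.0658]
tcp_rot: [-121.3, 90.0, 144.2]
wrist_force: [0.5, -0.5, -1.4]
opening: 0.0256
now 7.3 [ 0.5614 -0.1137  0.0658] op 0.0256 F [ 0.5 -0.5 -1.4] q6 [-11.5   8.5  -6.5  75.    0.   83.1]
turn [-0.02 -0.    0.  ] shift [0.0028 0.0004 0.0004]
turn [179.98   0.     0.  ] shift [0.0028 0.0004 0.0004]
```

```bash
python3 -m handwheel '[[0,0,0,0.0015,0,0,1],[0,0,0,0.0025,0,0,1],[0,0,0,0.0025,0,0,1]]'; python3 - <<'E'
from h import *
s=bot.camera("scene");save(s,"s10.png")
cv2.imwrite("pics/s10z.png",cv2.resize(cv2.imread("pics/s10.png")[150:230,250:350],(750,600),interpolation=cv2.INTER_CUBIC))
E
```

```text
time: 7.68
ee_pos: [0.5613, -0.1137, 0.0633]
tcp_rot: [-30.9, 90.0, -125.4]
wrist_force: [0.5, 0.9, -1.3]
opening: 0.0258
```

View pics/s10z.png

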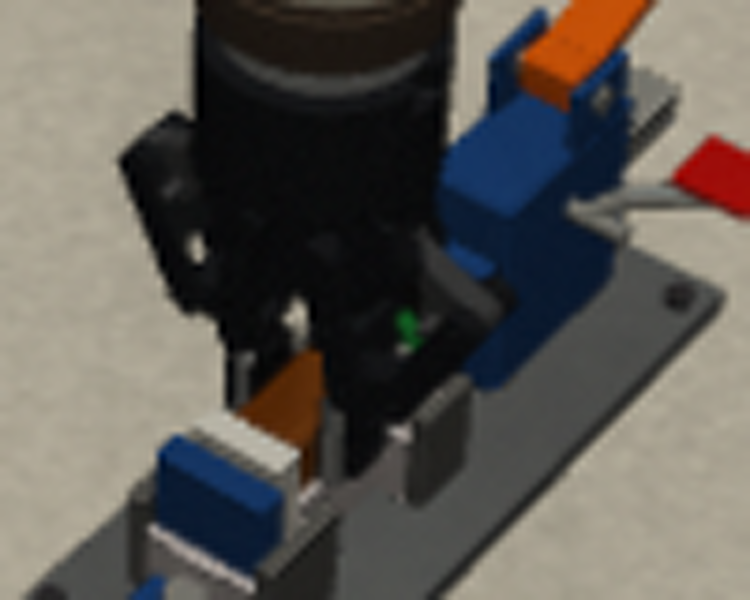

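The cell is between the guides but there is no contact force yet. Easing it down.

```bash
python3 -m handwheel '[[0,0,0,0.001,0,0,1],[0,0,0,0.001,0,0,1]]'; python3 -m handwheel '[[0,0,0,0.001,0,0,1],[0,0,0,0.001,0,0,1]]'
```

```text
time: 7.98
ee_pos: [0.5615, -0.1137, 0.0627]
tcp_rot: [83.8, 90.0, -10.7]
wrist_force: [-1.3, 0.4, 1.9]
opening: 0.0252
time: 8.22
ee_pos: [0.5615, -0.1137, 0.0626]
tcp_rot: [81.7, 89.9, -12.8]
wrist_force: [-5.6, 0.4, 10.2]
opening: 0.0257
```

Contact. Easing back 1 mm and releasing.

```bash
python3 -m handwheel '[[0,0,0,-0.001,0,0,1],[0,0,0,-0.001,0,0,0.2],[0,0,0,-0.001,0,0,0],[0,0,0,-0.001,0,0,0],[0,0,0,-0.03,0,0,-0.1],[0,0,0,-0.09,0,0,-0.1],[0,0,0,-0.14,0,0,-0.1],[0,0,0,-0.14,0,0,-0.1],[0,0,0,-0.14,0,0,0.5]]'; python3 - <<'E'
from h import *
s=bot.camera("scene");save(s,"s11.png")
cv2.imwrite("pics/s11z.png",cv2.resize(cv2.imread("pics/s11.png")[150:230,250:350],(750,600),interpolation=cv2.INTER_CUBIC))
E
```

```text
time: 9.35
ee_pos: [0.5613, -0.1137, 0.2006]
tcp_rot: [-96.8, 90.0, 168.7]
wrist_force: [0.6, 1.0, -0.7]
opening: 0.0302
```

View pics/s11z.png

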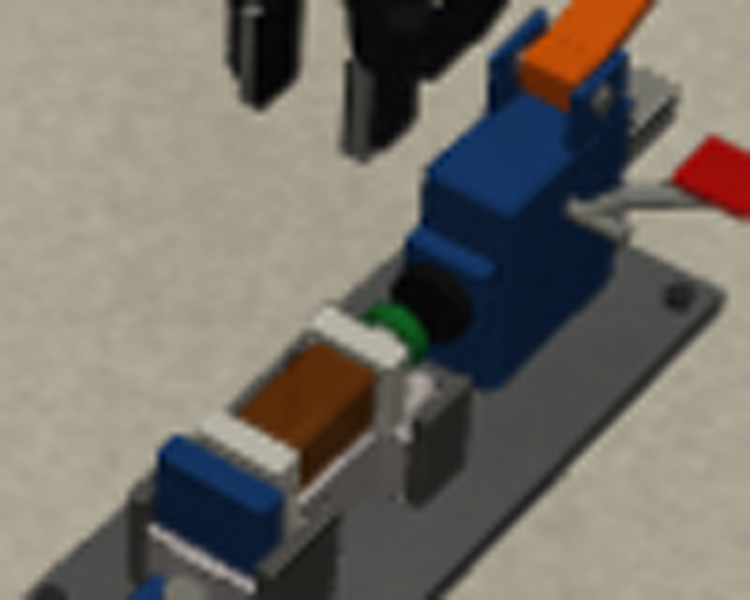

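The cell lies flat between the guides, its stopper facing the black pad across a gap. Now I measure the trigger and tab centres from their corners in the starting views.

```bash
cat > tr.py <<'E'
from fit import *
p=(.5624,-.1081,np.radians(-4.5))
def toclamp(X): d=np.array(X)-[p[0],p[1],0]; c,q=np.cos(p[2]),np.sin(p[2]); return np.array([c*d[0]+q*d[1],-q*d[0]+c*d[1],X[2]]).round(4)
for n,a,b,z in(("trig",S1((434,67)),T1((92,175)),.136),("rel",S1((470,224)),T1((230,75)),.089)):
    X=tri(s,a,t,b);print(n,X.round(4),toclamp(X),"top@z",onz(t,b,z).round(4),toclamp(onz(t,b,z)),"scene@z",onz(s,a,z).round(4),toclamp(onz(s,a,z)))
E
python3 tr.py; python3 d.py .577 .082 .2 -4.5
```

```text
trig [0.5785 0.0821 0.1326] [0.0011 0.1908 0.1326] top@z [0.5768 0.0805 0.136 ] [-0.0004  0.1892  0.136 ] scene@z [0.581 0.079 0.136] [0.0038 0.1879 0.136 ]
rel [0.6332 0.0301 0.0865] [0.0598 0.1433 0.0865] top@z [0.6322 0.0293 0.089 ] [0.0588 0.1424 0.089 ] scene@z [0.6347 0.0279 0.089 ] [0.0614 0.1412 0.089 ]
now 9.5 [ 0.5608 -0.1136  0.1996] op 0.0217 F [-0.6  0.1 -0.3] q6 [-11.5   7.4   7.1  89.8  -0.   83.1]
turn [-0.02 -0.02  0.14] shift [-0.0003  0.0007 -0.1963]
turn [1.7998e+02 2.3000e-01 3.0000e-02] shift [-0.0003  0.0007 -0.1963]
```

```bash
python3 -m handwheel '[[0,0,0,0,0.001,-0.06,1],[0,0,0,0,0.001,-0.12,1],[0,0,0,0,0.001,-0.17,1],[0,0,0,0,0.001,-0.1955,1],[0,0,0,0.015,0.001,-0.1955,1],[0,0,0,0.025,0.001,-0.1955,1],[0,0,0,0.025,0.001,-0.1955,1],[0,0,0,0.025,0.001,-0.1955,1]]'; python3 d.py .5775 .0815 .156 -4.5; python3 - <<'E'
from h import *
s=bot.camera("scene");t=bot.camera("top");save(s,"s12.png");save(t,"t12.png")
a=cv2.imread("pics/s12.png")[90:210,260:380];b=cv2.imread("pics/t12.png")[140:260,140:260]
cv2.imwrite("pics/st12.png",np.hstack([cv2.resize(a,(400,400),interpolation=2),cv2.resize(b,(400,400),interpolation=2)]))
E
```

```text
time: 10.5
ee_pos: [0.5778, 0.0802, 0.1764]
tcp_rot: [40.5, 90.0, -54.1]
wrist_force: [-0.1, -0.5, -0.3]
opening: -0.0004
now 10.5 [0.5778 0.0802 0.1764] op -0.0004 F [-0.1 -0.5 -0.3] q6 [  7.9   8.7   6.   87.3  -0.  102.5]
turn [-0.09  0.   -0.  ] shift [ 0.0204 -0.0004 -0.0012]
turn [179.91  -0.    -0.  ] shift [ 0.0204 -0.0004 -0.0012]
```

View pics/st12.png

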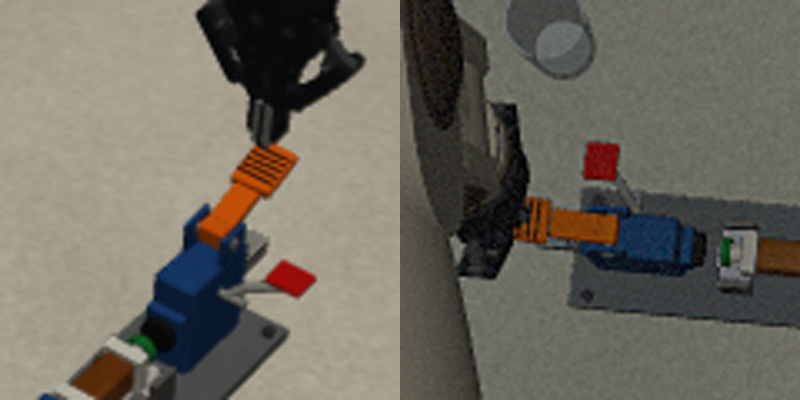

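The shut fingers are over the ribbed end. Feeling for contact.

```bash
python3 -m handwheel '[[0,0,0,0.012,0,-0.0005,1],[0,0,0,0.017,0,-0.0005,1],[0,0,0,0.017,0,-0.0005,1]]';  python3 -m handwheel '[[0,0,0,0.002,0,0,1],[0,0,0,0.002,0,0,1]]';  python3 -m handwheel '[[0,0,0,0.002,0,0,1],[0,0,0,0.002,0,0,1]]';  python3 -m handwheel '[[0,0,0,0.002,0,0,1],[0,0,0,0.002,0,0,1]]';python3 -m handwheel '[[0,0,0,0.002,0,0,1],[0,0,0,0.002,0,0,1]]'
```

```text
time: 10.98
ee_pos: [0.5774, 0.0816, 0.1585]
tcp_rot: [-76.6, 89.9, -171.1]
wrist_force: [-0.4, -0.3, -0.6]
opening: -0.0001
time: 11.22
ee_pos: [0.5778, 0.0817, 0.1573]
tcp_rot: [111.2, 90.0, 16.7]
wrist_force: [0.2, 0.1, 0.6]
opening: 0.0
time: 11.48
ee_pos: [0.5779, 0.0816, 0.1553]
tcp_rot: [95.3, 90.0, 0.8]
wrist_force: [-0.3, 1.1, 0.6]
opening: -0.0
time: 11.72
ee_pos: [0.5778, 0.0816, 0.1531]
tcp_rot: [-67.5, 90.0, -162.0]
wrist_force: [-0.6, -0.5, 0.6]
opening: 0.0
time: 11.98
ee_pos: [0.5777, 0.0816, 0.1511]
tcp_rot: [-69.2, 90.0, -163.7]
wrist_force: [-0.2, 0.1, 0.2]
opening: 0.0
```

```bash
python3 - <<'E'
from h import *
s=bot.camera("scene");save(s,"s13.png")
cv2.imwrite("pics/s13z.png",cv2.resize(cv2.imread("pics/s13.png")[110:170,300:370],(700,600),interpolation=2))
E
python3 -m handwheel '[[0,0,0,0.002,0,0,1],[0,0,0,0.002,0,0,1]]'; python3 -m handwheel '[[0,0,0,0.002,0,0,1],[0,0,0,0.002,0,0,1]]'
```

```text
time: 12.28
ee_pos: [0.5778, 0.0816, 0.1491]
tcp_rot: [-71.5, 90.0, -166.0]
wrist_force: [0.5, 0.2, 0.9]
opening: -0.0
time: 12.52
ee_pos: [0.5778, 0.0816, 0.1471]
tcp_rot: [-54.3, 90.0, -148.8]
wrist_force: [1.2, 0.3, 0.1]
opening: -0.0
```

View pics/s13z.png

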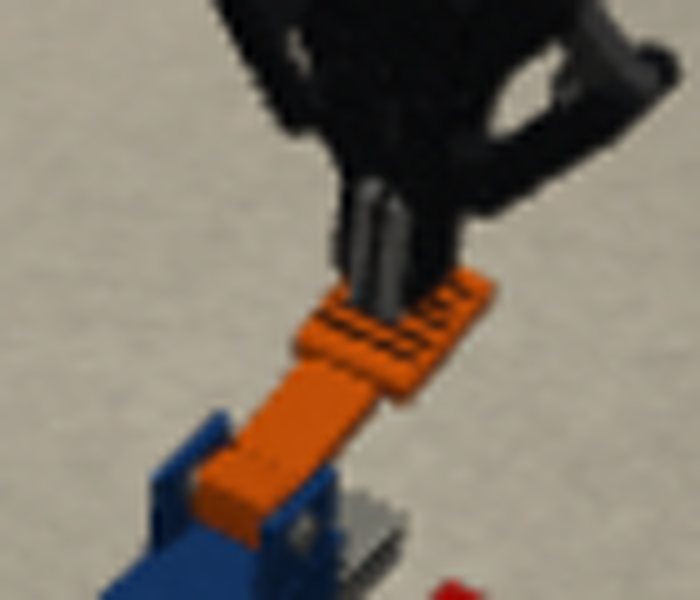

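```bash
python3 -m handwheel '[[0,0,0,0.002,0,0,1],[0,0,0,0.004,0,0,1],[0,0,0,0.004,0,0,1]]'; python3 - <<'E'
from h import *
s=bot.camera("scene");save(s,"s14.png")
cv2.imwrite("pics/s14z.png",cv2.resize(cv2.imread("pics/s14.png")[110:170,300:370],(700,600),interpolation=2))
E
```

```text
time: 12.9
ee_pos: [0.5779, 0.0819, 0.1436]
tcp_rot: [138.1, 90.0, 43.6]
wrist_force: [0.1, 3.4, 4.3]
opening: -0.0002
```

View pics/s14z.png

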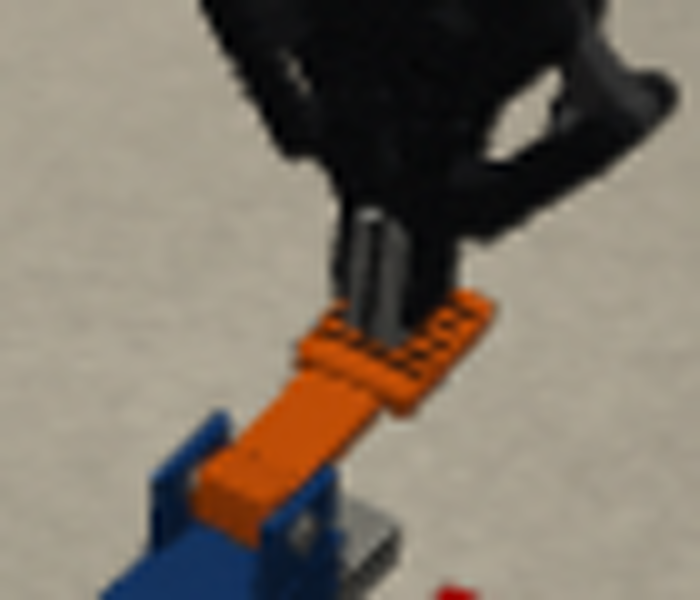

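```bash
python3 - <<'E'
import cv2,numpy as np
for n in("s0","s8","s11","s12","s13","s14"):
    im=cv2.imread(f"pics/{n}.png").astype(float)[125:175,320:360]
    b,g,r=im[...,0],im[...,1],im[...,2]
    w=np.clip((r-b-60)/100,0,1)*(r>1.6*g)
    # lower-right edge profile: for columns 341..347 sub-pixel lowest extent
    out=[]
    for c in range(22,28):
        col=w[:,c]; out.append(round(float(col.sum()),2))
    low=[]
    for c in range(20,28):
        ys=np.nonzero(w[:,c]>.3)[0]; y=ys.max(); low.append(round(y+125+w[min(y+1,49),c]+w[y,c],1))
    print(n,low)
E
```

```text
s0 [np.float64(174.0), np.float64(175.2), np.float64(175.6), np.float64(175.6), np.float64(175.6), np.float64(175.6), np.float64(175.6), np.float64(175.6)]
s8 [np.float64(174.1), np.float64(175.3), np.float64(175.7), np.float64(175.8), np.float64(175.8), np.float64(175.8), np.float64(175.8), np.float64(175.8)]
s11 [np.float64(174.1), np.float64(175.3), np.float64(175.7), np.float64(175.7), np.float64(175.7), np.float64(175.8), np.float64(175.8), np.float64(175.8)]
s12 [np.float64(174.1), np.float64(175.3), np.float64(175.6), np.float64(175.7), np.float64(175.7), np.float64(175.7), np.float64(175.7), np.float64(175.7)]
s13 [np.float64(174.1), np.float64(175.3), np.float64(175.7), np.float64(175.7), np.float64(175.7), np.float64(175.7), np.float64(175.7), np.float64(175.7)]
s14 [np.float64(174.1), np.float64(175.3), np.float64(175.6), np.float64(175.7), np.float64(175.7), np.float64(175.7), np.float64(175.7), np.float64(175.7)]
```

Those counts include the red tab, so I limit the rows.

```bash
python3 - <<'E'
import cv2,numpy as np
for n in("s0","s8","s11","s12","s13","s14"):
    im=cv2.imread(f"pics/{n}.png").astype(float)[125:165,320:360]
    b,g,r=im[...,0],im[...,1],im[...,2]
    w=np.clip((r-b-60)/80,0,1)*(g>40)
    low=[]
    for c in range(21,29):
        ys=np.nonzero(w[:,c]>.25)[0]; y=ys.max(); low.append(round(float(y+125+w[y,c]),2))
    print(n,low)
E
```

```text
s0 [147.44, 146.26, 144.85, 143.55, 142.34, 140.94, 139.69, 138.31]
s8 [147.5, 146.34, 144.91, 143.64, 142.4, 141.0, 139.76, 138.38]
s11 [147.5, 146.31, 144.91, 143.62, 142.4, 141.0, 139.75, 138.36]
s12 [147.46, 146.29, 144.88, 143.6, 142.38, 140.97, 139.7, 138.34]
s13 [148.55, 147.38, 146.0, 144.94, 143.66, 142.46, 141.31, 139.88]
s14 [149.89, 148.86, 147.71, 146.62, 145.55, 144.49, 143.38, 142.0]
```

Contact began at TCP z ≈ 0.1565. A full stroke therefore ends near z ≈ 0.118.

```bash
python3 -m handwheel '[[0,0,0,0.004,0,0,1],[0,0,0,0.008,0,0,1],[0,0,0,0.012,0,0,1],[0,0,0,0.015,0,0,1],[0,0,0,0.015,0,0,1]]';python3 -m handwheel '[[0,0,0,0.004,0,0,1],[0,0,0,0.007,0,0,1],[0,0,0,0.009,0,0,1],[0,0,0,0.009,0,0,1]]'
```

```text
time: 13.58
ee_pos: [0.5777, 0.0815, 0.1278]
tcp_rot: [-49.8, 90.0, -144.4]
wrist_force: [2.2, 2.5, 2.7]
opening: -0.0001
time: 14.08
ee_pos: [0.5777, 0.0813, 0.119]
tcp_rot: [-39.0, 90.0, -133.5]
wrist_force: [0.5, -1.2, 3.3]
opening: 0.0003
```

```bash
python3 -m handwheel '[[0,0,0,0.001,0,0,1],[0,0,0,0.001,0,0,1]]'; python3 - <<'E'
from h import *
s=bot.camera("scene");save(s,"s15.png")
cv2.imwrite("pics/s15z.png",cv2.resize(cv2.imread("pics/s15.png")[130:220,270:370],(667,600),interpolation=2))
E
```

```text
time: 14.32
ee_pos: [0.5778, 0.0816, 0.1182]
tcp_rot: [-59.5, 90.0, -154.1]
wrist_force: [-0.8, -1.1, 3.5]
opening: 0.0001
```

View pics/s15z.png

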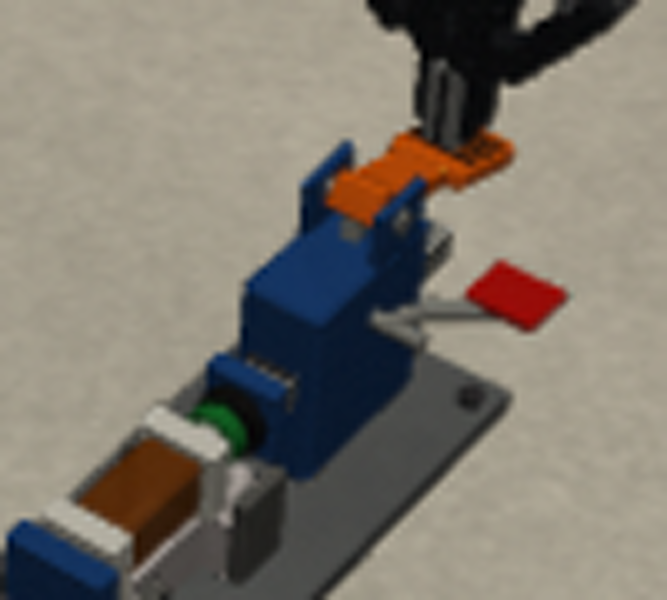

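The jaw has come forward to the stopper. Letting the trigger right up.

```bash
python3 -m handwheel '[[0,0,0,-0.02,0,0,1],[0,0,0,-0.035,0,0,1],[0,0,0,-0.044,0,0,1],[0,0,0,-0.044,0,0,1],[0,0,0,-0.044,0,0,1]]'; python3 - <<'E'
from h import *
s=bot.camera("scene");save(s,"s16.png")
cv2.imwrite("pics/s16z.png",cv2.resize(cv2.imread("pics/s16.png")[130:220,270:370],(667,600),interpolation=2))
E
```

```text
time: 15.0
ee_pos: [0.5776, 0.0816, 0.1616]
tcp_rot: [-83.4, 89.9, -177.9]
wrist_force: [-0.0, 0.1, 0.8]
opening: 0.0001
```

View pics/s16z.png

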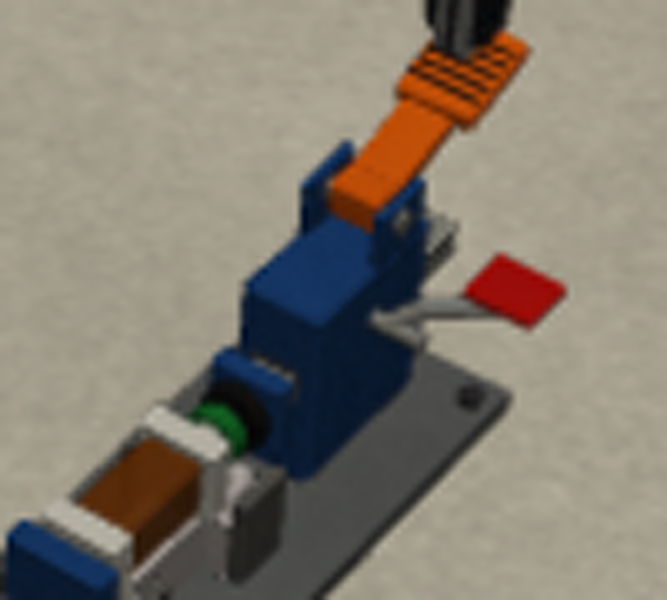

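The jaw slid back part-way, so that stroke seems to have held only one step. I'll go about 1.5 mm deeper this time.

```bash
python3 -m handwheel '[[0,0,0,0.008,0,0,1],[0,0,0,0.014,0,0,1],[0,0,0,0.02,0,0,1],[0,0,0,0.026,0,0,1],[0,0,0,0.031,0,0,1],[0,0,0,0.035,0,0,1],[0,0,0,0.035,0,0,1]]';python3 -m handwheel '[[0,0,0,0.004,0,0,1],[0,0,0,0.007,0,0,1],[0,0,0,0.009,0,0,1],[0,0,0,0.009,0,0,1]]'; python3 -m handwheel '[[0,0,0,0.0015,0,0,1],[0,0,0,0.0015,0,0,1]]'; python3 - <<'E'
from h import *
s=bot.camera("scene");save(s,"s17.png")
cv2.imwrite("pics/s17z.png",cv2.resize(cv2.imread("pics/s17.png")[130:220,270:370],(667,600),interpolation=2))
E
```

```text
time: 15.92
ee_pos: [0.5779, 0.082, 0.1272]
tcp_rot: [160.0, 90.0, 65.5]
wrist_force: [0.5, 5.0, 4.7]
opening: 0.0002
time: 16.42
ee_pos: [0.5778, 0.0812, 0.1182]
tcp_rot: [3.1, 90.0, -91.4]
wrist_force: [-0.3, -1.0, 3.9]
opening: -0.0002
time: 16.68
ee_pos: [0.5778, 0.0814, 0.1166]
tcp_rot: [-35.8, 90.0, -130.4]
wrist_force: [0.2, -0.6, 3.2]
opening: -0.0002
```

View pics/s17z.png

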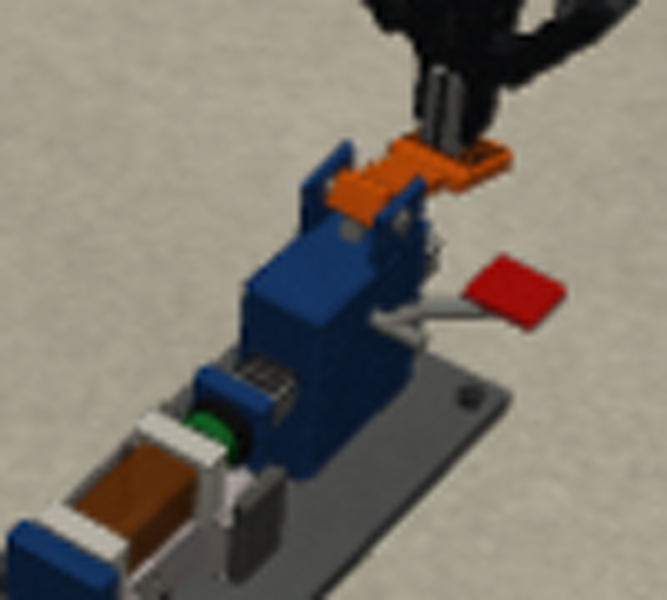

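```bash
python3 -m handwheel '[[0,0,0,0.001,0,0,1],[0,0,0,0.001,0,0,1]]'; python3 -m handwheel '[[0,0,0,-0.02,0,0,1],[0,0,0,-0.035,0,0,1],[0,0,0,-0.0455,0,0,1],[0,0,0,-0.0455,0,0,1],[0,0,0,-0.0455,0,0,1]]'; python3 - <<'E'
from h import *
s=bot.camera("scene");save(s,"s18.png")
cv2.imwrite("pics/s18z.png",cv2.resize(cv2.imread("pics/s18.png")[130:220,270:370],(667,600),interpolation=2))
E
```

```text
time: 16.98
ee_pos: [0.5778, 0.0815, 0.1159]
tcp_rot: [48.3, 90.0, -46.2]
wrist_force: [-0.6, -1.9, 4.8]
opening: 0.0003
time: 17.6
ee_pos: [0.5776, 0.0816, 0.1606]
tcp_rot: [-83.4, 89.9, -177.9]
wrist_force: [0.0, -0.7, 0.6]
opening: 0.0003
```

View pics/s18z.png

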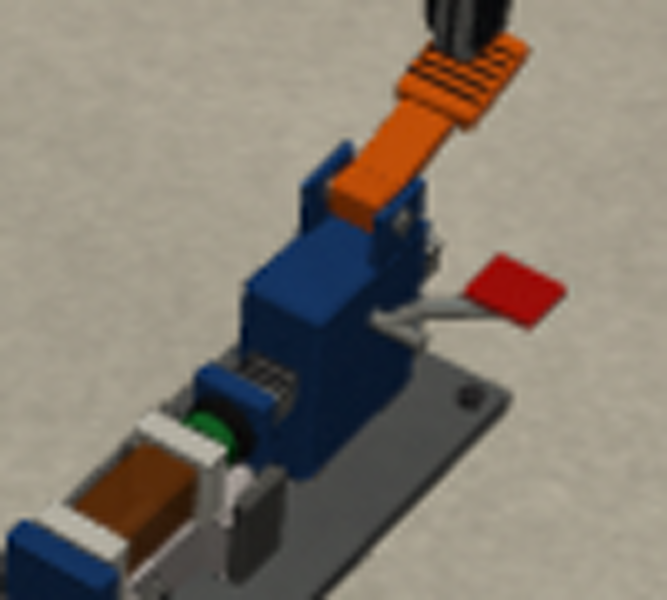

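Held at about 15 mm. Third stroke now, in stages, watching the force.

```bash
python3 -m handwheel '[[0,0,0,0.008,0,0,1],[0,0,0,0.013,0,0,1],[0,0,0,0.018,0,0,1],[0,0,0,0.02,0,0,1],[0,0,0,0.02,0,0,1]]';python3 -m handwheel '[[0,0,0,0.004,0,0,1],[0,0,0,0.007,0,0,1],[0,0,0,0.007,0,0,1]]'; python3 -m handwheel '[[0,0,0,0.003,0,0,1],[0,0,0,0.005,0,0,1],[0,0,0,0.005,0,0,1]]'
```

```text
time: 18.27
ee_pos: [0.5778, 0.0822, 0.1419]
tcp_rot: [152.5, 89.9, 58.0]
wrist_force: [-2.4, 4.0, 6.5]
opening: -0.0001
time: 18.65
ee_pos: [0.578, 0.0823, 0.1346]
tcp_rot: [150.6, 89.9, 56.1]
wrist_force: [-1.0, 5.0, 5.6]
opening: -0.0001
time: 19.02
ee_pos: [0.5781, 0.0825, 0.1301]
tcp_rot: [147.2, 89.9, 52.7]
wrist_force: [-1.3, 5.6, 7.7]
opening: -0.0001
```

```bash
python3 -m handwheel '[[0,0,0,0.002,0,0,1],[0,0,0,0.004,0,0,1],[0,0,0,0.004,0,0,1]]'
```

```text
time: 19.4
ee_pos: [0.5781, 0.0824, 0.1264]
tcp_rot: [139.7, 89.9, 45.2]
wrist_force: [-1.4, 4.6, 9.1]
opening: -0.0003
```

```bash
python3 - <<'E'
from h import *
s=bot.camera("scene");save(s,"s19.png");print(bot.get_obs()["wrist_force"])
cv2.imwrite("pics/s19z.png",cv2.resize(cv2.imread("pics/s19.png")[150:220,260:340],(686,600),interpolation=2))
E
```

```text
[-2.1488654   5.15306893  9.45941835]
```

View pics/s19z.png

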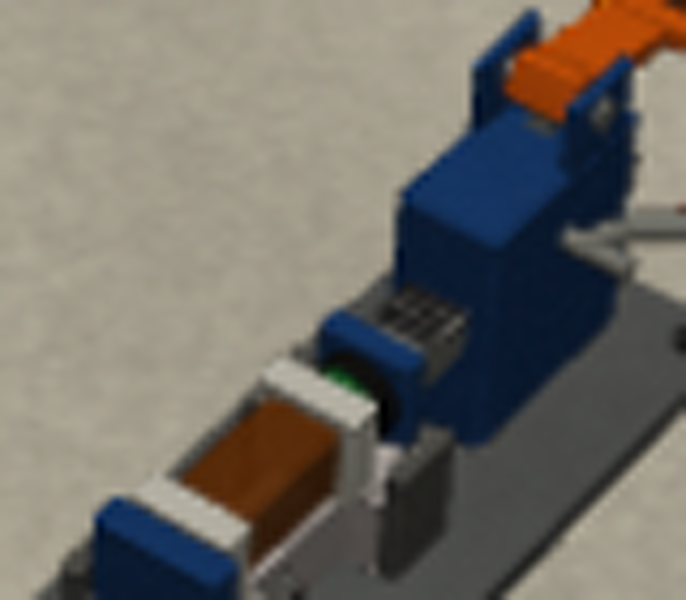

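```bash
python3 -m handwheel '[[0,0,0,0.001,0,0,1],[0,0,0,0.001,0,0,1]]'; python3 -m handwheel '[[0,0,0,0,0,0,1]]'
```

```text
time: 19.7
ee_pos: [0.5781, 0.0824, 0.1254]
tcp_rot: [137.9, 89.9, 43.4]
wrist_force: [-1.7, 4.2, 9.1]
opening: -0.0002
time: 19.82
ee_pos: [0.5781, 0.0824, 0.1254]
tcp_rot: [139.5, 89.9, 45.0]
wrist_force: [-2.2, 4.0, 9.2]
opening: -0.0002
```

Not rising by 2–3 N/mm, so the stopper is still being driven. Continuing 1 mm at a time.

```bash
python3 -m handwheel '[[0,0,0,0.001,0,0,1],[0,0,0,0.001,0,0,1]]'
```

```text
time: 20.08
ee_pos: [0.578, 0.0823, 0.1242]
tcp_rot: [138.2, 89.9, 43.7]
wrist_force: [-1.6, 5.0, 7.2]
opening: 0.0001
```

```bash
python3 -m handwheel '[[0,0,0,0.001,0,0,1],[0,0,0,0.001,0,0,1]]'
```

```text
time: 20.32
ee_pos: [0.578, 0.0822, 0.1229]
tcp_rot: [139.2, 89.9, 44.7]
wrist_force: [-1.9, 3.4, 7.5]
opening: -0.0001
```

```bash
python3 -m handwheel '[[0,0,0,0.001,0,0,1],[0,0,0,0.0015,0,0,1]]'; python3 -m handwheel '[[0,0,0,0.001,0,0,1],[0,0,0,0.0015,0,0,1]]'
```

```text
time: 20.58
ee_pos: [0.578, 0.082, 0.1211]
tcp_rot: [130.2, 89.9, 35.7]
wrist_force: [0.0, 2.2, 3.6]
opening: -0.0
time: 20.82
ee_pos: [0.578, 0.0817, 0.1195]
tcp_rot: [113.7, 90.0, 19.2]
wrist_force: [-0.2, 2.2, 6.0]
opening: -0.0001
```

```bash
python3 -m handwheel '[[0,0,0,0.001,0,0,1],[0,0,0,0.0015,0,0,1]]'
```

```text
time: 21.08
ee_pos: [0.578, 0.0816, 0.1185]
tcp_rot: [97.3, 89.9, 2.7]
wrist_force: [-1.5, 3.0, 9.6]
opening: 0.0002
```

```bash
python3 - <<'E'
from h import *
s=bot.camera("scene");save(s,"s20.png");print(bot.get_obs()["wrist_force"])
cv2.imwrite("pics/s20z.png",cv2.resize(cv2.imread("pics/s20.png")[170:230,265:325],(600,600),interpolation=2))
E
```

```text
[-1.47893009  1.30113215  8.71752736]
```

View pics/s20z.png

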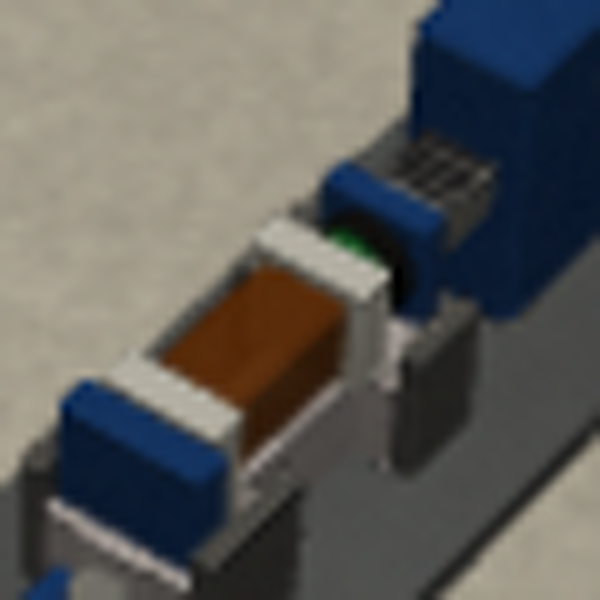

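```bash
python3 -m handwheel '[[0,0,0,0.0007,0,0,1],[0,0,0,0.0007,0,0,1]]'
```

```text
time: 21.38
ee_pos: [0.578, 0.0816, 0.1181]
tcp_rot: [94.5, 89.9, -0.0]
wrist_force: [-2.5, 1.8, 10.4]
opening: -0.0003
```

10.4 N and rising steeply, well before the trigger's own stop, which means it has gone hard. Easing off.

```bash
python3 -m handwheel '[[0,0,0,0,0,0,1],[0,0,0,0,0,0,1]]'; python3 -m handwheel '[[0,0,0,-0.015,0,0,1],[0,0,0,-0.03,0,0,1],[0,0,0,-0.045,0,0,1],[0,0,0,-0.045,0,0,1],[0,0,0,-0.045,0,0,1]]';python3 - <<'E'
from h import *
s=bot.camera("scene");save(s,"s21.png");print(bot.get_obs()["wrist_force"])
cv2.imwrite("pics/s21z.png",cv2.resize(cv2.imread("pics/s21.png")[170:230,265:325],(600,600),interpolation=2))
E
```

```text
time: 21.62
ee_pos: [0.578, 0.0816, 0.1181]
tcp_rot: [93.6, 89.9, -0.9]
wrist_force: [-2.5, 1.7, 10.4]
opening: 0.0003
time: 22.25
ee_pos: [0.5777, 0.0816, 0.1616]
tcp_rot: [-75.7, 90.0, -170.2]
wrist_force: [0.6, 0.9, 0.7]
opening: 0.0001
[ 0.53237874  0.59043644 -0.55286914]
```

View pics/s21z.png

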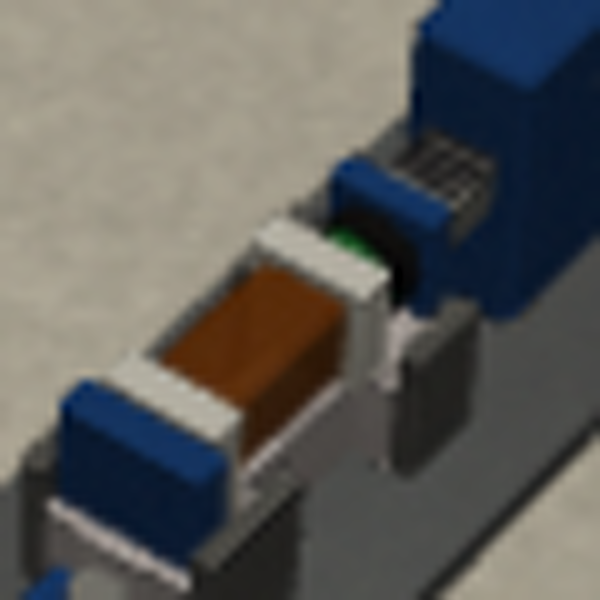

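The jaw fell back to a lower step after that. To confirm the stopper is home I give another gentle stroke: it should be free until the pad meets the head, then go hard at once.

```bash
python3 -m handwheel '[[0,0,0,0.006,0,0,1],[0,0,0,0.011,0,0,1],[0,0,0,0.015,0,0,1],[0,0,0,0.015,0,0,1]]';python3 -m handwheel '[[0,0,0,0.002,0,0,1],[0,0,0,0.003,0,0,1],[0,0,0,0.003,0,0,1]]'; python3 -m handwheel '[[0,0,0,0.0015,0,0,1],[0,0,0,0.0015,0,0,1]]'
```

```text
time: 22.8
ee_pos: [0.5776, 0.0816, 0.1468]
tcp_rot: [-76.3, 90.0, -170.9]
wrist_force: [0.0, -1.0, 1.6]
opening: -0.0001
time: 23.18
ee_pos: [0.5779, 0.0818, 0.1444]
tcp_rot: [137.2, 90.0, 42.7]
wrist_force: [-1.4, 1.8, 4.7]
opening: -0.0003
time: 23.42
ee_pos: [0.578, 0.0819, 0.1429]
tcp_rot: [135.5, 89.9, 41.0]
wrist_force: [-1.7, 2.8, 5.5]
opening: 0.0
```

```bash
python3 -m handwheel '[[0,0,0,0.0015,0,0,1],[0,0,0,0.0015,0,0,1]]'
```

```text
time: 23.68
ee_pos: [0.578, 0.082, 0.1415]
tcp_rot: [139.1, 89.9, 44.6]
wrist_force: [-1.4, 3.6, 6.6]
opening: 0.0003
```

```bash
python3 -m handwheel '[[0,0,0,0.0015,0,0,1],[0,0,0,0.0015,0,0,1]]'
```

```text
time: 23.92
ee_pos: [0.5781, 0.0822, 0.1403]
tcp_rot: [142.8, 89.9, 48.3]
wrist_force: [-2.5, 3.6, 8.4]
opening: -0.0001
```

```bash
python3 -m handwheel '[[0,0,0,0.001,0,0,1],[0,0,0,0.001,0,0,1]]'
```

```text
time: 24.18
ee_pos: [0.5781, 0.0823, 0.1395]
tcp_rot: [142.4, 89.9, 47.9]
wrist_force: [-1.8, 5.4, 9.2]
opening: 0.0006
```

```bash
python3 -m handwheel '[[0,0,0,0.001,0,0,1],[0,0,0,0.001,0,0,1]]'
```

```text
time: 24.42
ee_pos: [0.5781, 0.0824, 0.1386]
tcp_rot: [142.9, 89.9, 48.4]
wrist_force: [-2.7, 5.8, 10.0]
opening: 0.0001
```

10 N again with the trigger only about 18 mm down, which fits a stopper already home. Easing off fully and viewing.

```bash
python3 -m handwheel '[[0,0,0,-0.015,0,0,1],[0,0,0,-0.03,0,0,1],[0,0,0,-0.04,0,0,1],[0,0,0,-0.05,0,0,1],[0,0,0,-0.05,0,0,1]]';python3 - <<'E'
from h import *
s=bot.camera("scene");save(s,"s22.png")
cv2.imwrite("pics/s22z.png",cv2.resize(cv2.imread("pics/s22.png")[170:230,265:325],(600,600),interpolation=2))
E
python3 tr.py; python3 d.py .6325 .0295 .14 -4.5
```

```text
time: 25.05
ee_pos: [0.5781, 0.0816, 0.1884]
tcp_rot: [99.1, 89.9, 4.6]
wrist_force: [-0.3, -0.3, 0.4]
opening: 0.0001
trig [0.5785 0.0821 0.1326] [0.0011 0.1908 0.1326] top@z [0.5768 0.0805 0.136 ] [-0.0004  0.1892  0.136 ] scene@z [0.581 0.079 0.136] [0.0038 0.1879 0.136 ]
rel [0.6332 0.0301 0.0865] [0.0598 0.1433 0.0865] top@z [0.6322 0.0293 0.089 ] [0.0588 0.1424 0.089 ] scene@z [0.6347 0.0279 0.089 ] [0.0614 0.1412 0.089 ]
now 25.2 [0.5776 0.0816 0.187 ] op -0.0 F [-0.5 -0.8 -0.1] q6 [  8.    8.8   7.2  88.5  -0.  102.6]
turn [-0.02  0.01  0.05] shift [0.047  0.0588 0.0476]
turn [ 1.7998e+02  7.0000e-02 -2.0000e-02] shift [0.047  0.0588 0.0476]
```

View pics/s22z.png

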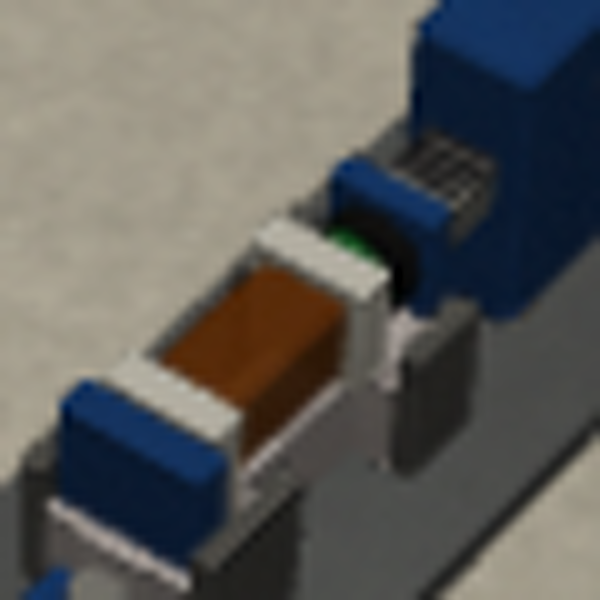

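The head looks the same as before the second push, so the stopper did not move any further and I take it as home. Next is the tab: I turn the wrist 90° so the finger linkage stays clear of the trigger, and move over.

```bash
python3 -m handwheel '[[-10,0,0,0,0.03,0.02,1],[-20,0,0,0,0.0595,0.0476,1],[-30,0,0,0,0.0595,0.0476,1],[-40,0,0,0,0.0595,0.0476,1],[-50,0,0,0,0.0595,0.0476,1],[-60,0,0,0,0.0595,0.0476,1],[-70,0,0,0,0.0595,0.0476,1],[-80,0,0,0,0.0595,0.0476,1],[-90,0,0,0,0.0595,0.0476,1],[-90,0,0,0.03,0.0595,0.0476,1],[-90,0,0,0.06,0.0595,0.0476,1],[-90,0,0,0.06,0.0595,0.0476,1],[-90,0,0,0.06,0.0595,0.0476,1]]'; python3 d.py .6333 .0293 .11 85.5; python3 - <<'E'
from h import *
s=bot.camera("scene");t=bot.camera("top");save(s,"s23.png");save(t,"t23.png")
a=cv2.imread("pics/s23.png")[100:220,280:400];b=cv2.imread("pics/t23.png")[140:260,160:280]
cv2.imwrite("pics/st23.png",np.hstack([cv2.resize(a,(400,400),interpolation=2),cv2.resize(b,(400,400),interpolation=2)]))
E
```

```text
time: 26.82
ee_pos: [0.6336, 0.0295, 0.1286]
tcp_rot: [8.0, 90.0, 3.5]
wrist_force: [0.1, -0.1, -0.4]
opening: -0.0001
now 26.82 [0.6336 0.0295 0.1286] op -0.0001 F [ 0.1 -0.1 -0.4] q6 [ 2.7 15.8  9.1 83.2  0.   7.2]
turn [-0.02  0.04 -0.01] shift [ 0.0186 -0.0002 -0.0003]
turn [ 1.7998e+02 -1.0000e-02 -6.0000e-02] shift [ 0.0186 -0.0002 -0.0003]
```

View pics/st23.png

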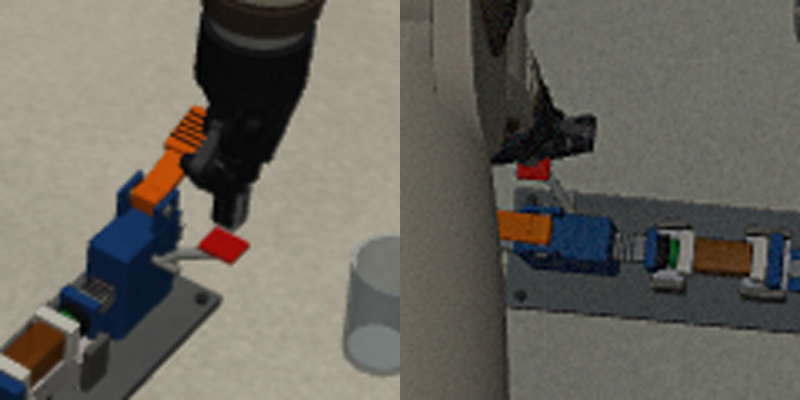

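The fingers are just above the tab, clear of the trigger. Pressing in small steps.

```bash
python3 -m handwheel '[[0,0,0,0.012,0,0,1],[0,0,0,0.019,0,0,1],[0,0,0,0.019,0,0,1]]'; python3 -m handwheel '[[0,0,0,0.002,0,0,1],[0,0,0,0.002,0,0,1]]'; python3 -m handwheel '[[0,0,0,0.002,0,0,1],[0,0,0,0.002,0,0,1]]'; python3 -m handwheel '[[0,0,0,0.0015,0,0,1],[0,0,0,0.0015,0,0,1]]'
```

```text
time: 27.3
ee_pos: [0.6331, 0.0294, 0.1079]
tcp_rot: [-166.1, 90.0, -170.6]
wrist_force: [-0.3, -1.6, 1.5]
opening: -0.0001
time: 27.55
ee_pos: [0.6334, 0.0297, 0.1068]
tcp_rot: [73.7, 90.0, 69.2]
wrist_force: [-0.8, 1.4, 1.5]
opening: -0.0002
time: 27.8
ee_pos: [0.6336, 0.0301, 0.105]
tcp_rot: [56.7, 89.9, 52.2]
wrist_force: [-1.2, 4.6, 5.6]
opening: 0.0001
time: 28.05
ee_pos: [0.6337, 0.0305, 0.1038]
tcp_rot: [59.9, 89.9, 55.4]
wrist_force: [-1.3, 6.7, 5.9]
opening: 0.0001
```

```bash
 python3 -m handwheel '[[0,0,0,0.001,0,0,1],[0,0,0,0.001,0,0,1]]'; python3 - <<'E'
from h import *
s=bot.camera("scene");save(s,"s24.png")
cv2.imwrite("pics/s24z.png",cv2.resize(cv2.imread("pics/s24.png")[130:230,265:365],(600,600),interpolation=2))
E
```

```text
time: 28.3
ee_pos: [0.6338, 0.0308, 0.103]
tcp_rot: [61.9, 89.8, 57.5]
wrist_force: [-0.2, 8.4, 7.3]
opening: -0.0
```

View pics/s24z.png

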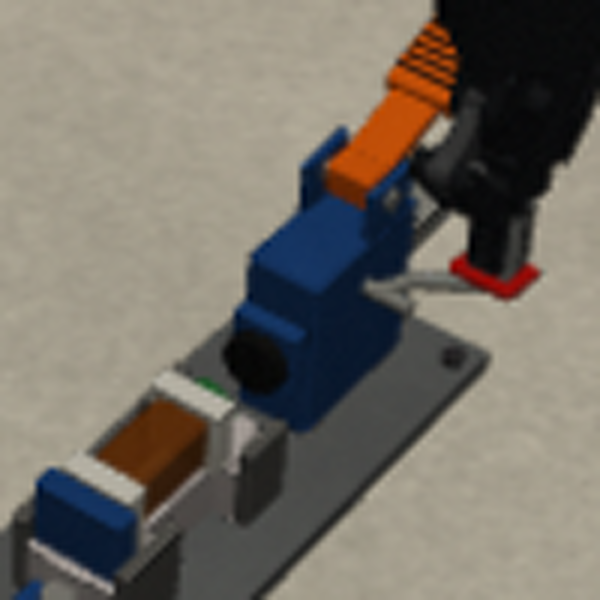

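The jaw has sprung back to the head. Holding briefly, then retreating straight up.

```bash
 python3 -m handwheel '[[0,0,0,0,0,0,1],[0,0,0,-0.01,0,0,1],[0,0,0,-0.05,0,0,1],[0,0,0,-0.1,0,0,1],[0,0,0,-0.15,0,0.03,1],[0,0,0,-0.15,0.06,0.06,1],[0,0,0,-0.15,0.12,0.06,1],[0,0,0,-0.15,0.18,0.06,1],[0,0,0,-0.15,0.18,0.06,1]]'; python3 - <<'E'
from h import *
s=bot.camera("scene");t=bot.camera("top");save(s,"s25.png");save(t,"t25.png")
a=cv2.imread("pics/s25.png")[130:230,265:365];b=cv2.imread("pics/t25.png")[170:250,200:300]
cv2.imwrite("pics/s25z.png",cv2.resize(a,(600,600),interpolation=2));cv2.imwrite("pics/t25z.png",cv2.convertScaleAbs(cv2.resize(b,(750,600),interpolation=2),alpha=1.6))
E
```

```text
time: 29.48
ee_pos: [0.7071, 0.2085, 0.2502]
tcp_rot: [-155.4, 89.9, -159.7]
wrist_force: [0.1, -0.9, -0.1]
opening: -0.0001
```

View pics/s25z.png

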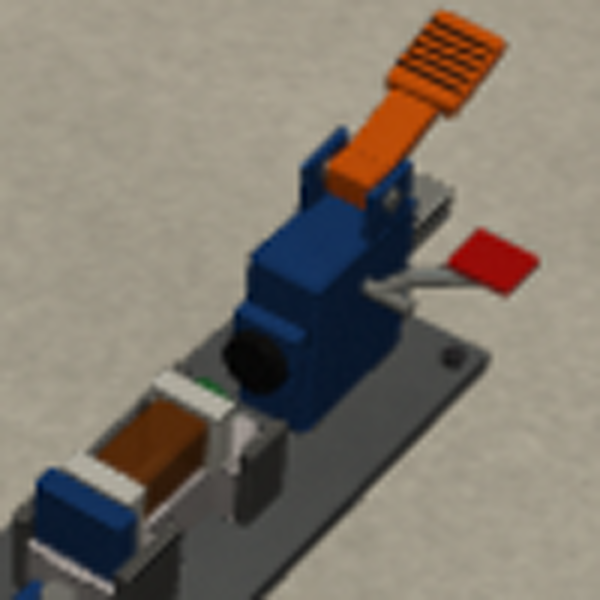

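View pics/t25z.png

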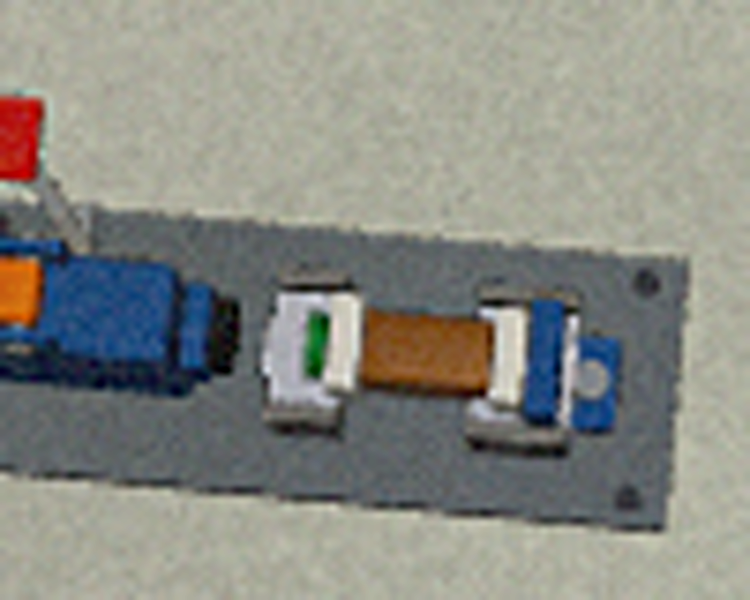

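The green head sits flush against the collar. A quick numeric check of the head's protrusion follows.

```bash
python3 - <<'E'
from h import *
t=bot.camera("top");f=t["frame"].astype(float)
p=(.5624,-.1081);a=np.radians(-4.5);ax=np.array([np.cos(a),np.sin(a)]);ay=np.array([-np.sin(a),np.cos(a)])
for z in(.067,):
  for x in (-.004,0,.004):
    ys=np.arange(-.055,.062,.0005);pts=np.array([proj(t,np.r_[np.array(p)+ax*x+ay*y,z]) for y in ys]).astype(np.float32)
    v=cv2.remap(t["frame"],pts[None,:,0],pts[None,:,1],cv2.INTER_LINEAR)[0].astype(float)
    g=v[:,1]-(v[:,0]+v[:,2])/2; i=g>g.max()/2
    m=v.mean(1);print("green y",ys[i].min(),ys[i].max(),g.max()); print([(round(float(y)*1000),v[k].astype(int).tolist()) for k,y in enumerate(ys) if .012<y<.045][::3] if x==0 else "")
    am=v[:,0]-v[:,2];j=am>20;print("amber",ys[j].min(),ys[j].max())
q=[bot.tip_of(n,t) for n in("stopper_head","cell")]
o=bot.get_obs();print(o["time"])
s=bot.camera("scene");s0=cv2.imread("pics/s0.png")[:,:,::-1]
d=cv2.absdiff(s["frame"],np.ascontiguousarray(s0)).max(2)
for n,(x,y,w,h) in {"beaker":(380,168,35,47),"reagent":(335,242,32,52),"spatula":(230,283,82,55)}.items(): print(n,(d[y:y+h,x:x+w]>40).mean())
E
```

```text
green y 0.02600000000000007 0.03150000000000008 52.5

amber -0.03299999999999998 0.01250000000000006
green y 0.02500000000000007 0.031000000000000076 53.5
[(12, [69, 58, 49]), (14, [104, 101, 95]), (15, [128, 131, 127]), (17, [128, 126, 120]), (18, [128, 124, 116]), (20, [128, 124, 117]), (21, [129, 125, 120]), (23, [133, 127, 125]), (24, [75, 92, 75]), (26, [26, 65, 35]), (27, [12, 68, 29]), (29, [11, 71, 30]), (30, [28, 75, 40]), (32, [56, 85, 65]), (33, [90, 99, 97]), (35, [105, 107, 109]), (36, [113, 112, 116]), (38, [110, 110, 113]), (39, [107, 108, 111]), (41, [106, 107, 111]), (42, [107, 108, 112]), (44, [109, 111, 115])]
amber -0.03399999999999998 0.011500000000000059
green y 0.02550000000000007 0.03150000000000008 53.0

amber -0.03399999999999998 0.01200000000000006
29.725
beaker 0.0
reagent 0.0
spatula 0.0
```

The amber is centred at y ≈ −10.8 mm, the collar face at 24.2 and the head's outer end at about 32. The head therefore protrudes about 8 mm, which is home. Bystanders are unchanged. Handing in.

```bash
python3 -c "
from workcell import bot
print(bot.job_done(),bot.get_obs()['time'])"
```

```text
the job is handed in; nothing more can be done
the job is handed in; nothing more can be done
```

The sample cell is closed and lying free in the cradle, and the job was handed in at about 30 s. `bot.job_done()` gives no verdict, so the result rests on the checks below.

**What I did**
- I laid the amber cell in the cradle with its stopper towards the jaw.
- I pumped the trigger four times. The first stroke was slightly short and held only one ratchet step. On the third the trigger went hard at 10.4 N and I eased off. The fourth was a confirming stroke to 10.0 N, and the stopper head did not visibly move.
- I pressed the red tab with about 7 N downward. The jaw sprung all the way back, and I moved the arm clear.

**What the last pictures showed**
- **Stopper:** the head stands about 8 mm proud of the collar, which is flush and fully home.
- **Cell:** it lies in line with the cradle, against the end stop.
- **Clamp:** the jaw is back, and the trigger and release tab are up.
- **Bystanders:** the beaker, jar and spatula look unchanged from the first picture.

**Readings that did not agree cleanly**
- **Driving force:** it read up to about 9 N on the trigger while the stopper was still moving, above the 5 to 8 N given. I put this down to the finger rubbing on the sloping trigger.
- **Confirming stroke:** the force rose by only about 1 N per mm, less than the 2 to 3 N per mm expected. So I relied on the pictures and the measured head position to judge it home.
- **Release tab:** there was a sideways force of about 8 N while pressing it.

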